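Pack waffle sticks from the mould into the carry tray

TASK

Swing the tray's keeper bail open, lift every waffle stick out of the mould and lay it flat in a lane of its own in the carry tray, the waffle between the dividers and straight along its lane, and every stick pointing to the bail end. With all of them laid, swing the bail fully down over the sticks again, and leave the other things on the counter where they are.

Things in the scene. Friction and masses are not known exactly. Their poses are not given: they have to be found in the camera images.
- mould: dark cast waffle mould plate, fixed, 150 (x) by 262 (y) by 16 mm high, origin at the centre of its underside. Four open cavities side by side along its x axis, centred at y = -96, -32, 32, 96 mm, each about 34 mm wide and 116 mm long, floor 6 mm above the counter, ribs between them 16 mm high, end rails 12 mm high (sticks overhang these)
- tray: aluminium carry tray, fixed, 220 (x) by 286 (y) mm, origin: centre of its underside, floor 6 mm above it. Four lanes along x, centred at y = -99, -33, 33, 99 mm, parted by dividers 6 mm high from x = -15 to 105 mm: the waffle lies there (centre near x = 35 mm), its stick towards -x under the bail. Rims 18 mm high at +x and both sides, open at -x
- bail (a joint): wire keeper bail across the -x end of the tray, hinged about the tray's y axis: 0 = closed, lying level over the place of the sticks, grows as it swings up and over to the outside, 1.57 = upright, 2.0 = fully open, leaning outward; stays where it is left (light friction)
- bail_grip (a point): middle of the bail's cross bar: a round black sleeve 12 mm thick and 50 mm long along the tray's y axis, 45 mm from the hinge line; free to be pinched from above. With the bail closed it lies 32 mm above the counter
- bail_hinge (a point): middle of the bail's hinge line, fixed in the tray at x = -105, z = 32 mm
- waffle1: waffle on a stick (absent in some runs): rigid golden waffle block 110 (x) by 30 (y) by 24 mm (z), origin at the centre of its underside; a round wooden stick 8 mm thick sticks out 80 mm from its -x end, 12 mm above the underside; about 55 g
- waffle1_tip (a point): free end of the stick of waffle1
- waffle2: waffle on a stick (absent in some runs): rigid golden waffle block 110 (x) by 30 (y) by 24 mm (z), origin at the centre of its underside; a round wooden stick 8 mm thick sticks out 80 mm from its -x end, 12 mm above the underside; about 55 g
- waffle2_tip (a point): free end of the stick of waffle2
- waffle3: waffle on a stick (absent in some runs): rigid golden waffle block 110 (x) by 30 (y) by 24 mm (z), origin at the centre of its underside; a round wooden stick 8 mm thick sticks out 80 mm from its -x end, 12 mm above the underside; about 55 g
- waffle3_tip (a point): free end of the stick of waffle3
- waffle4: waffle on a stick (absent in some runs): rigid golden waffle block 110 (x) by 30 (y) by 24 mm (z), origin at the centre of its underside; a round wooden stick 8 mm thick sticks out 80 mm from its -x end, 12 mm above the underside; about 55 g
- waffle4_tip (a point): free end of the stick of waffle4
- cups: stack of kraft paper cups, 82 mm across, about 135 mm tall, a bystander
- jar: storage jar with a screw lid, 80 mm across, 100 mm tall, a bystander
- dish: small white sauce bowl, 70 mm across, 28 mm tall, a bystander
- tumbler: dark tumbler, 84 mm across, 110 mm tall, a bystander
Not all that is in view belongs to the job. What is shaped like the waffle2 but blue or green is not meant.

How it is judged:
On the way, in this order (a step that is already met when the one before it is completed fails the run):
1. the keeper bail is swung open (value of joint bail above 1.3 rad), for 0.2 s.
2. with the bail still open, every waffle stick lies flat in a lane of the tray, stick to the bail end (x of waffle1 in the frame of tray between 0.005 and 0.065 m and y of waffle1 in the frame of tray between -0.118 and 0.118 m and z of each of waffle1, waffle2, waffle3, waffle4 in the frame of tray below 0.012 m and angle between each of waffle1, waffle2, waffle3, waffle4's own z axis and vertical below 0.12 rad and angle between the x axis of each of waffle1, waffle2, waffle3, waffle4 and the x axis of tray, either way round below 0.2 rad and x of each of waffle1_tip, waffle2_tip, waffle3_tip, waffle4_tip in the frame of tray below -0.05 m and x of waffle2 in the frame of tray between 0.005 and 0.065 m and y of waffle2 in the frame of tray between -0.118 and 0.118 m and x of waffle3 in the frame of tray between 0.005 and 0.065 m and y of waffle3 in the frame of tray between -0.118 and 0.118 m and x of waffle4 in the frame of tray between 0.005 and 0.065 m and y of waffle4 in the frame of tray between -0.118 and 0.118 m and value of joint bail above 1 rad), for 0.2 s.
3. the bail is swung fully down over the sticks (value of joint bail below 0.12 rad), for 0.2 s.
At the end, for the whole second after the job is handed in: Every waffle present lies at rest flat in a lane on the tray floor (tilt under 0.12 rad, within 0.2 rad of the lane's direction, waffle centre at tray x 5 to 65 mm and within 118 mm of the tray's centre line), its stick towards the bail end, and the bail is closed (under 0.12 rad) (x of waffle1 in the frame of tray between 0.005 and 0.065 m and y of waffle1 in the frame of tray between -0.118 and 0.118 m and z of each of waffle1, waffle2, waffle3, waffle4 in the frame of tray below 0.012 m and angle between each of waffle1, waffle2, waffle3, waffle4's own z axis and vertical below 0.12 rad and angle between the x axis of each of waffle1, waffle2, waffle3, waffle4 and the x axis of tray, either way round below 0.2 rad and x of each of waffle1_tip, waffle2_tip, waffle3_tip, waffle4_tip in the frame of tray below -0.05 m and x of waffle2 in the frame of tray between 0.005 and 0.065 m and y of waffle2 in the frame of tray between -0.118 and 0.118 m and x of waffle3 in the frame of tray between 0.005 and 0.065 m and y of waffle3 in the frame of tray between -0.118 and 0.118 m and x of waffle4 in the frame of tray between 0.005 and 0.065 m and y of waffle4 in the frame of tray between -0.118 and 0.118 m and linear speed of each of waffle1, waffle2, waffle3, waffle4 below 0.02 m/s and value of joint bail below 0.12 rad); the robot touches nothing.
It fails at once if the cups is pushed away (over 50 mm) (distance of cups from where it was at the start of the episode above 0.05 m).
It fails at once if the jar is pushed away (over 50 mm) (distance of jar from where it was at the start of the episode above 0.05 m).
It fails at once if the dish is pushed away (over 50 mm) (distance of dish from where it was at the start of the episode above 0.05 m).
It fails at once if the tumbler is pushed away (over 50 mm) (distance of tumbler from where it was at the start of the episode above 0.05 m).
Of waffle1, waffle2, waffle3, waffle4 only 3 to 4 are there at a start; the rules pass over those that are not, and their reading is None.
At some moment in a run one of waffle1, waffle2, waffle3, waffle4 may be knocked a few centimetres aside while the robot is not near it.
Once in a run the grip may slacken for a moment while it holds something.
It also fails if it takes over 210 s, if anything falls off the work surface, if the arm or the gripper's body presses on something with over 40 N, if the wrist force passes 120 N, or if a joint passes its speed limit or range.

ROBOT

A 6-joint arm with a two-finger parallel gripper is mounted at the origin on the work surface. World frame = base frame: x ahead of the robot, y to its left, z up, the work surface at z = 0. Lengths are in m, angles in rad, forces in N, time in s.
With the tool pointing down it reaches from about 0.3 to 0.775 m from the base axis. Payload 14.6 kg.
Tool frame: the origin (TCP) lies at the very end of the fingers, on their centre line; the grasp point (between the pads) lies 19 mm behind it; y points along the fingers, z is the direction in which the jaws open and shut, and the axes are right-handed (so a half turn about y gives the same grasp; the last joint's range is limited). The gripper opens to 85 mm and grips with 20 to 120 N. Pads are 22 mm wide; open, the fingers measure 114 mm over their backs; the gripper's body (76 mm by 85 mm) begins 54 mm behind the grasp point. The pads swing forward as they close: fully open they stand 13 mm farther back than shut.
Start: joints at [1.16, 0.3, 1.521, -0, 1.321, -0.067], TCP at [0.185, 0.518, 0.231] pointing down, gripper open.
Joint ranges: [-3.03, 3.03], [-0.79, 2.21], [0.23, 2.52], [-1.04, 4.18], [0, 3.07], [-2.55, 2.55]. Speed limits (rad/s): [2.22, 2.22, 2.57, 3.14, 3.14, 3.14].

INTERFACE

Orientations are given as [roll, pitch, yaw] about the fixed x, y, z axes, in that order (R = Rz(yaw) Ry(pitch) Rx(roll)).
In Python, from rig import bot gives the robot as it stands.
- The arm moves only by the tool play_rows, never from a script. Its argument "targets" is a list of rows, each a list of 7 numbers: the shift along the tool's x, y, z in cm, then the turn, a rotation vector about the tool's x, y, z in rad, then the opening, from -1 (shut) to 1 (fully open), so that 0 is half open. A call has 1 to 10 rows; each row shifts and turns the pose as measured when the row begins, along the tool's axes as they then stand; what a row does not reach is not made up. A row lasts 1/12 s, in which the tool goes at most 41.7 mm and 7.16 degrees, less where a joint would pass 70% of its speed; a pose out of reach is approached as far as the arm can. A call with a gripper value outside its range is refused whole. The fingers move at their own pace and stop on an object; "squeeze" is the grip in N (left out, the last holds). Time passes only in rows, so rows that do not move let the fingers close. It gives the time, the measured TCP pose, the force and the opening at its end, in the units of the state.
- bot.observe(): the state, without advancing time (a new reading comes with each control period).
- bot.capture(name): name is "scene" or "top" or "wrist"; returns a dict with "img" (400x640x3 uint8, red, green, blue), "intrinsics" (3x3 intrinsics, pixels), "view" (4x4, takes a point from world to camera coordinates); the wrist camera has in their place "tool_from_camera" (4x4, takes a point from camera to tool coordinates, whose origin is the TCP and whose axes are the tool frame's). Camera axes: x right, y down, z forward; pixel columns grow to the right and rows downward; lengths in m; the calibration is good to about 2 mm. The wrist camera is an equidistant fisheye: a pixel r from the principal point sees the ray r / f radians off the axis. A picture is of the moment at which its call begins: read the wrist's pose just before it. There is no depth.
- bot.finish_job(): hands the job in, once; it reports no verdict.
Trained networks look in the newest picture that a camera, given by its name, has taken for a name from the list of things; names that differ only in an ending like _2 or _b are one class to them, and where a whole thing is asked for, a point or a joint stands for the part that bears it (a point fixed in the world has none). Each returns a list of dicts, best first, with "confidence" (0 to 1); they miss things now and then, are a little off and sometimes report something else, mostly with a low value. They report only what shows in the picture. A call takes as long as a camera call. They do not tell look-alikes from the thing itself.
- bot.regions_of(camera, query): "pixels" (400x640 bool, what is visible of it) and "rect" ([left, top, right, bottom] in pixels, round what is visible of it).
The state is a dict: "t": time; "joints": joint angles; "qd": joint speeds; "effort": joint torques, N m; "tool_pos": TCP position; "ee_rot": TCP orientation; "force": force on the tool from outside, world axes, zero at the start; "ft_torque": the same for the moment, N m; "gripper_width": finger opening in m.
Only numpy, scipy, OpenCV 4.12 (cv2) and the standard library are available. Lean on these libraries where they do the work, as an engineer would, in place of code of your own. Each camera call takes 0.05 s, during which the arm holds its last target.

## Working session

There is one attempt and no reset: what is moved stays moved. The work goes in short steps, Python scripts to look and compute and a tool call to move; the robot and the scene stay as the last step left them, time stands still between calls to the robot, and variables do not carry over. Pictures are saved under pics/ and viewed, and the job is handed in when it is done.

Besides the shell and the picture viewer there is one more tool, called after ">>>" as name(argument=value, ...), one argument or row to a line, values as JSON. play_rows: Moves the arm, as the interface text tells. Its arguments: {"type":"object","properties":{"targets":{"type":"array","items":{"type":"array","items":{"type":"number"}}},"squeeze":{"type":"number"}},"required":["targets"]}

```bash
ls; mkdir -p pics; python3 - <<'E'
from rig import bot
import cv2
print(bot.observe())
for n in ["scene","top","wrist"]:
    c=bot.capture(n)
    cv2.imwrite(f"pics/{n}0.png",c["img"][:,:,::-1])
    print(n,c["intrinsics"].tolist(),(c.get("view") if "view" in c else c["tool_from_camera"]).tolist())
E
```

```text
pics
{'t': 0.0, 'joints': array([ 1.16044279e+00,  3.00454609e-01,  1.52159193e+00, -1.58975815e-05,
        1.32072243e+00, -6.65957893e-02]), 'qd': array([-0.00035477,  0.00190544, -0.00038024, -0.00125846,  0.00073127,
        0.00133488]), 'effort': array([-3.17755046e-03, -5.43503380e+01, -3.61795664e+01, -1.24355629e-04,
        3.98473014e-03, -3.21410209e-05]), 'tool_pos': array([0.18527185, 0.51759695, 0.23072578]), 'ee_rot': array([-1.57197107e+00,  6.29159441e-05, -3.43753838e-01]), 'force': array([0.09547871, 0.12463301, 0.48943954]), 'ft_torque': array([-0.01547887,  0.00174726, -0.01994563]), 'gripper_width': 0.0856986735289221}
scene [[424.157868736008, 0.0, 324.38965941407736], [0.0, 424.157868736008, 203.46473085844178], [0.0, 0.0, 1.0]] [[0.5421437508565486, 0.8399332883827922, -0.024335662589323306, -0.2704551040460181], [0.44321644526965304, -0.3104436004385021, -0.8409423009870013, -0.1750179663477161], [-0.7138902829214898, 0.445125647444908, -0.5405773043118128, 1.4287858484371672], [0.0, 0.0, 0.0, 1.0]]
top [[424.57099811746497, 0.0, 320.72920192465966], [0.0, 424.57099811746497, 202.2850427692394], [0.0, 0.0, 1.0]] [[0.14734559596850585, -0.9890816283776669, 0.002609167389874117, -0.07360791884718373], [-0.963356168109528, -0.14410999089499482, -0.22622379160815773, 0.5325821114021251], [0.2241298032703649, 0.030819521898093626, -0.9740718599548804, 0.8548226639026844], [0.0, 0.0, 0.0, 1.0]]
wrist [[309.70691628693146, 0.0, 320.39428389484823], [0.0, 309.70691628693146, 200.15821983049815], [0.0, 0.0, 1.0]] [[-0.00031468541529938113, 0.9451357035116186, 0.32667782740903395, -0.08380760246299769], [0.00028556295391888003, -0.32667774533205035, 0.9451357411285247, -0.14364194313019155], [0.99999990971344, 0.00039070751858599176, -0.0001670950213900844, -0.0005014279690638279], [0.0, 0.0, 0.0, 1.0]]
```

View pics/scene0.png

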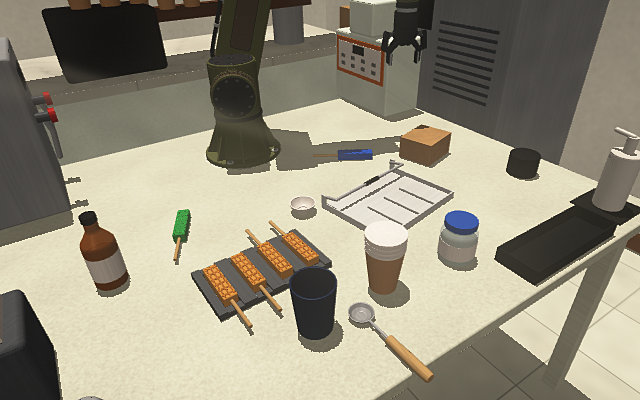

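View pics/top0.png

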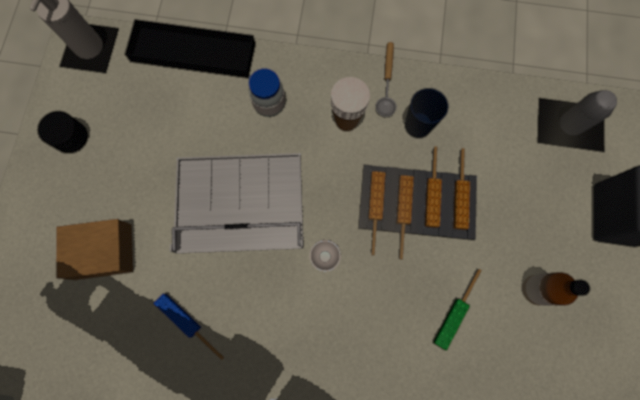

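View pics/wrist0.png

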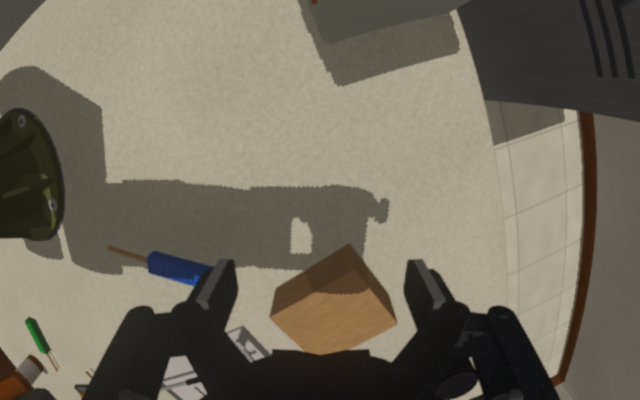

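```bash
cat > h.py <<'E'
import numpy as np, cv2
from rig import bot
from scipy.spatial.transform import Rotation as Rn
def ray(c,uv,st=None):
    K=c["intrinsics"]; uv=np.atleast_2d(np.asarray(uv,float))
    d=np.c_[(uv[:,0]-K[0,2])/K[0,0],(uv[:,1]-K[1,2])/K[1,1],np.ones(len(uv))]
    if "view" in c:
        V=np.asarray(c["view"]);R=V[:3,:3];return -R.T@V[:3,3], d@R
    r=np.hypot(d[:,0],d[:,1])+1e-12
    d=np.c_[d[:,0]/r*np.sin(r),d[:,1]/r*np.sin(r),np.cos(r)]
    T=np.eye(4);T[:3,:3]=Rn.from_euler('xyz',st["ee_rot"]).as_matrix();T[:3,3]=st["tool_pos"]
    T=T@np.asarray(c["tool_from_camera"]);return T[:3,3],d@T[:3,:3].T
def toz(c,uv,z,st=None):
    o,d=ray(c,uv,st); s=(z-o[2])/d[:,2]; return o+d*s[:,None]
def proj(c,P,st=None):
    P=np.atleast_2d(P);K=c["intrinsics"]
    if "view" in c:
        V=np.asarray(c["view"]);q=P@V[:3,:3].T+V[:3,3]
        return np.c_[q[:,0]/q[:,2]*K[0,0]+K[0,2],q[:,1]/q[:,2]*K[1,1]+K[1,2]]
    T=np.eye(4);T[:3,:3]=Rn.from_euler('xyz',st["ee_rot"]).as_matrix();T[:3,3]=st["tool_pos"]
    T=np.linalg.inv(T@np.asarray(c["tool_from_camera"]));q=P@T[:3,:3].T+T[:3,3]
    r=np.hypot(q[:,0],q[:,1]);th=np.arctan2(r,q[:,2])
    return np.c_[q[:,0]/r*th*K[0,0]+K[0,2],q[:,1]/r*th*K[1,1]+K[1,2]]
def grab(n,name=None,scale=1,crop=None):
    st=bot.observe();c=bot.capture(n);im=c["img"][:,:,::-1].copy()
    if crop: im=im[crop[1]:crop[3],crop[0]:crop[2]]
    if scale!=1: im=cv2.resize(im,None,fx=scale,fy=scale,interpolation=cv2.INTER_CUBIC)
    if name: cv2.imwrite(f"pics/{name}.png",im)
    return st,c
E
python3 - <<'E'
from h import *
st,c=grab("top","top_crop",2,(160,130,480,270))
for q in ["tray","mould","waffle1","bail","bail_grip","cups","jar","dish","tumbler"]:
    for r in bot.regions_of("top",q):
        m=r["pixels"].astype(np.uint8)
        if m.sum()<4: continue
        rc=cv2.minAreaRect(np.argwhere(m>0)[:,::-1].astype(np.float32))
        z={"tray":.018,"mould":.012,"waffle1":.03,"bail":.032,"bail_grip":.032}.get(q,.05)
        p=toz(c,[rc[0]],z)[0]; bx=toz(c,cv2.boxPoints(rc),z)[:,:2]
        e=bx[1]-bx[0]; e2=bx[2]-bx[1]
        print(q,round(r["confidence"],2),np.round(rc[0],1),np.round(p[:2],4),"len",np.round([np.hypot(*e),np.hypot(*e2)],3),"ang",np.round(np.degrees([np.arctan2(e[1],e[0]),np.arctan2(e2[1],e2[0])]),1),int(m.sum()))
E
```

```text
tray 0.79 [235.  202.7] [0.5179 0.1987] len [0.313 0.226] ang [ -79.5 -169.1] 12229
mould 0.71 [461.1 189. ] [ 0.6274 -0.3065] len [0.191 0.038] ang [  2.8 -83.3] 885
mould 0.55 [418.9 202. ] [ 0.5827 -0.2137] len [0.157 0.276] ang [  1.2 -88.1] 4665
waffle1 0.88 [374.7 213.1] [ 0.5381 -0.1153] len [0.191 0.034] ang [  3.7 -85.1] 836
waffle1 0.79 [458.6 308.8] [ 0.3595 -0.3151] len [0.187 0.038] ang [ -22.6 -109.6] 1013
waffle1 0.7 [186.6 324.4] [0.2441 0.2455] len [0.034 0.166] ang [ -31.8 -121.3] 917
waffle1 0.6 [461.3 189.5] [ 0.6209 -0.3016] len [0.19  0.036] ang [  2.7 -83.4] 889
waffle1 0.6 [403.1 216.4] [ 0.5399 -0.1784] len [0.189 0.033] ang [  2.5 -85.5] 833
waffle1 0.6 [433.2 188.1] [ 0.6146 -0.2388] len [0.183 0.035] ang [  2.4 -84.7] 804
bail 0.89 [235.4 235.2] [0.4435 0.1803] len [0.281 0.052] ang [ -78.7 -168.2] 518
bail_grip 0.97 [235.7 235.7] [0.4427 0.1795] len [0.284 0.057] ang [ -79.2 -168.6] 724
cups 0.67 [350. 104.] [ 0.7806 -0.0263] len [0.135 0.089] ang [  8.2 -81.4] 1598
cups 0.55 [266.   92.5] [0.7803 0.1705] len [0.085 0.119] ang [ -81.4 -170.4] 1442
jar 0.68 [265.9  92.3] [0.7807 0.1707] len [0.081 0.127] ang [ -60.9 -153.5] 1434
dish 0.88 [324.2 255.4] [ 0.4268 -0.0182] len [0.065 0.065] ang [ -54.8 -145.4] 780
tumbler 0.6 [461.5 189.1] [ 0.6156 -0.296 ] len [0.184 0.036] ang [  2.3 -83.8] 892
tumbler 0.58 [423.3 112. ] [ 0.7859 -0.1957] len [0.132 0.09 ] ang [ -34.  -129.3] 1644
```

View pics/top_crop.png

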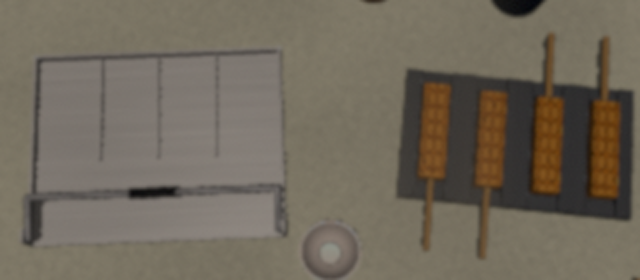

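```bash
cat > fit.py <<'E'
from h import *
from scipy.optimize import least_squares
def tray_pts(p,L):
    R=np.array([[np.cos(p[2]),-np.sin(p[2])],[np.sin(p[2]),np.cos(p[2])]])
    L=np.atleast_2d(L);return np.c_[L[:,:2]@R.T+p[:2],L[:,2]]
E
python3 - <<'E'
from fit import *
c=bot.capture("top");s=bot.capture("scene")
cv2.imwrite("pics/scene_tray.png",cv2.resize(s["img"][140:250,300:470,::-1],None,fx=4,fy=4,interpolation=cv2.INTER_CUBIC))
cv2.imwrite("pics/scene_mould.png",cv2.resize(s["img"][210:340,180:350,::-1],None,fx=4,fy=4,interpolation=cv2.INTER_CUBIC))
L=np.array([[.11,.143,.018],[.11,-.143,.018],[-.06,0,.032],[-.11,.143,.0],[-.11,-.143,.0]])
uv=np.array([[179,160],[300,156],[236.5,226],[174,251.5],[302.5,247.5]])
f=lambda p:(proj(c,tray_pts(p,L))-uv).ravel()
r=least_squares(f,[.52,.2,.17],loss="soft_l1");print(r.x,np.round(r.fun.reshape(-1,2),1))
for i in range(5): print(toz(c,[uv[i]],L[i,2])[0])
Lm=np.array([[.075,.131,.012],[.075,-.131,.012],[-.075,.131,.0],[-.075,-.131,.0]])
um=np.array([[406,71],[631,91],[397,197],[630,218]])/2+[160,130]
f=lambda p:(proj(c,tray_pts(p,Lm))-um).ravel()
r=least_squares(f,[.58,-.2,.05]);print(r.x,np.round(r.fun.reshape(-1,2),1))
E
```

```text
[0.52242324 0.19235385 0.17066652] [[-1.6 -3.7]
 [ 0.8 -2.2]
 [-0.1  0.3]
 [ 0.7  0.6]
 [-0.2  1.8]]
[0.59835175 0.34621507 0.018     ]
[0.64946189 0.07100317 0.018     ]
[0.46399282 0.18197512 0.032     ]
[0.39091768 0.31652052 0.        ]
[0.44234429 0.03293175 0.        ]
[ 0.58455036 -0.21255861  0.06094775] [[ 0.2 -0.5]
 [ 0.8 -1. ]
 [-0.   0.9]
 [-0.9  0.4]]
```

View pics/scene_tray.png

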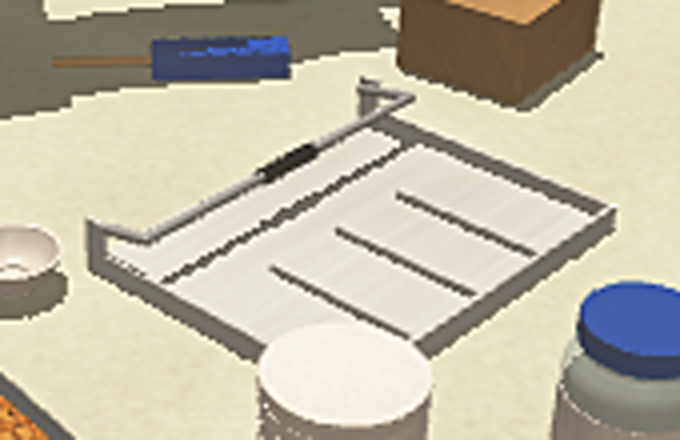

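View pics/scene_mould.png

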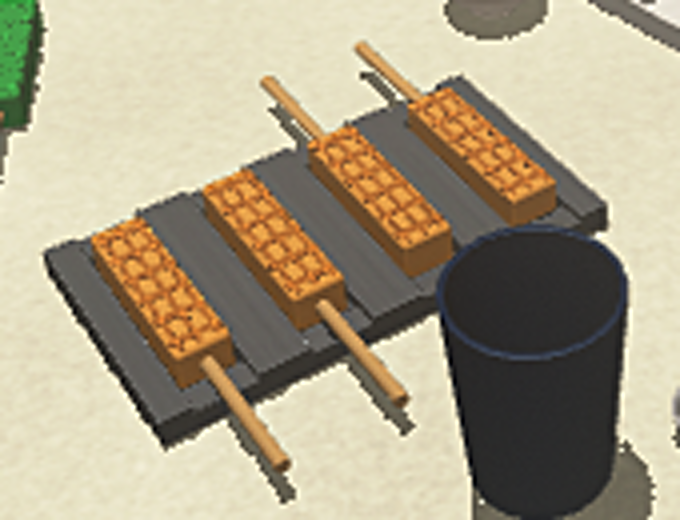

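```bash
cat > plan.py <<'E'
# usage: plan.py g x,y,z,yaw ... -> rows from the measured pose
import sys; from h import *
def plan(st,tgts,g,vmax=3.5,amax=0.11,dz=None):
    p=np.array(st["tool_pos"]);yaw=st["ee_rot"][2];out=[]
    for t in tgts:
        t=np.array(t,float);P=t[:3];dy=(t[3]-yaw)
        n=max(1,int(np.ceil(max(np.linalg.norm(P-p)*100/vmax,abs(dy)/amax))))
        for i in range(n):
            k=n-i
            d=(P-p)/k; a=(t[3]-yaw)/k
            x=np.array([np.cos(yaw),np.sin(yaw)]);z=np.array([-np.sin(yaw),np.cos(yaw)])
            row=[round(float(x@d[:2])*100,2),round(-d[2]*100,2),round(float(z@d[:2])*100,2),0,round(-a,3),0,g]
            out.append(row)
            p=p+np.r_[x*row[0]+z*row[2],-row[1]]/100;yaw-=row[4]
    return out
if __name__=="__main__":
    st=bot.observe();g=float(sys.argv[1]);v=float(sys.argv[2])
    ts=[[float(v) for v in a.split(",")] for a in sys.argv[3:]]
    o=plan(st,ts,g,v)
    print("pos",np.round(st["tool_pos"],4),np.round(st["ee_rot"],4),"w",round(st["gripper_width"],4),"t",st["t"])
    for i in range(0,len(o),10): print(str(o[i:i+10]).replace(" ",""))
E
python3 plan.py 1 3.5 0.464,0.182,0.22,-1.40
```

```text
pos [0.1854 0.5178 0.2313] [-1.5708e+00  1.0000e-04 -3.4380e-01] w 0.0854 t 0.75
[[2.89,np.float64(0.09),-1.71,0,np.float64(0.081),0,1.0],[3.02,np.float64(0.09),-1.47,0,np.float64(0.081),0,1.0],[3.13,np.float64(0.09),-1.22,0,np.float64(0.081),0,1.0],[3.21,np.float64(0.09),-0.96,0,np.float64(0.081),0,1.0],[3.28,np.float64(0.09),-0.7,0,np.float64(0.081),0,1.0],[3.33,np.float64(0.08),-0.43,0,np.float64(0.081),0,1.0],[3.35,np.float64(0.09),-0.16,0,np.float64(0.081),0,1.0],[3.36,np.float64(0.08),0.11,0,np.float64(0.082),0,1.0],[3.33,np.float64(0.09),0.38,0,np.float64(0.081),0,1.0],[3.29,np.float64(0.08),0.65,0,np.float64(0.082),0,1.0]]
[[3.23,np.float64(0.09),0.92,0,np.float64(0.081),0,1.0],[3.15,np.float64(0.08),1.18,0,np.float64(0.082),0,1.0],[3.03,np.float64(0.09),1.42,0,np.float64(0.081),0,1.0]]
```

>>> play_rows(
  targets=[
    [2.9,0.1,-1.7,0,0.08,0,1],
    [3.0,0.1,-1.5,0,0.08,0,1],
    [3.1,0.1,-1.2,0,0.08,0,1],
    [3.2,0.1,-1.0,0,0.08,0,1],
    [3.3,0.1,-0.7,0,0.08,0,1],
    [3.3,0.1,-0.4,0,0.08,0,1],
    [3.35,0.1,-0.2,0,0.08,0,1],
    [3.35,0.1,0.1,0,0.08,0,1],
    [3.3,0.1,0.4,0,0.08,0,1],
    [3.3,0.1,0.65,0,0.08,0,1],
  ],
)

```text
t: 1.58
tool_pos: [0.4017, 0.2508, 0.2211]
ee_rot: [-1.569, 0.001, -1.169]
force: [0.6, 0.7, -0.1]
gripper_width: 0.0857
```

```bash
sed -i 's/round(-d\[2\]\*100,2)/round(float(-d[2])*100,2)/; s/round(-a,3)/round(float(-a),3)/' plan.py; python3 plan.py 0 3.5 0.464,0.182,0.22,-1.40
```

```text
pos [0.4017 0.2508 0.2211] [-1.5686e+00  1.4000e-03 -1.1693e+00] w 0.0857 t 1.5833
[[2.92,0.04,1.02,0,0.077,0,0.0],[2.83,0.03,1.24,0,0.077,0,0.0],[2.74,0.04,1.45,0,0.077,0,0.0]]
```

Tracking is good; go on, half opening the gripper, then look.

>>> play_rows(
  targets=[
    [2.9,0,1.0,0,0.077,0,0],
    [2.8,0,1.25,0,0.077,0,0],
    [2.7,0,1.45,0,0.077,0,0],
    [0,0,0,0,0,0,0],
  ],
)

```text
t: 1.92
tool_pos: [0.4684, 0.1743, 0.2213]
ee_rot: [-1.568, 0.001, -1.422]
force: [-0.1, 0.8, -0.6]
gripper_width: 0.0425
```

```bash
python3 - <<'E'
from fit import *
st,c=grab("wrist","w1")
print(st)
# overlay model
p=[.5224,.1924,.1707]
im=c["img"][:,:,::-1].copy()
L=[[.11,.143,.018],[.11,-.143,.018],[-.11,.143,0],[-.11,-.143,0],[-.06,0,.032],[-.015,0,.012],[.105,0,.012],[-.015,.066,.012],[-.015,-.066,.012],[-.105,0,.032]]
for q in proj(c,tray_pts(p,L),st): cv2.circle(im,tuple(int(round(v)) for v in q),3,(0,0,255),1)
cv2.imwrite("pics/w1o.png",im)
E
```

```text
{'t': 1.9167, 'joints': array([2.82555317e-01, 1.94847655e-01, 1.67573823e+00, 9.90374052e-04,
       1.26763870e+00, 1.33312628e-01]), 'qd': array([ 0.03690005, -0.02217718,  0.03182434,  0.01514124,  0.00252718,
       -0.02167364]), 'effort': array([-1.52943961e+00, -4.69133413e+01, -3.60579050e+01, -3.49989196e-02,
        5.50423132e-02,  3.56986681e-01]), 'tool_pos': array([0.46838601, 0.17433542, 0.22134331]), 'ee_rot': array([-1.56758405e+00,  1.38546441e-03, -1.42184548e+00]), 'force': array([-0.06831383,  0.76383382, -0.59089591]), 'ft_torque': array([0.02681697, 0.0020924 , 0.02572166]), 'gripper_width': 0.042515763242142166}
```

View pics/w1o.png

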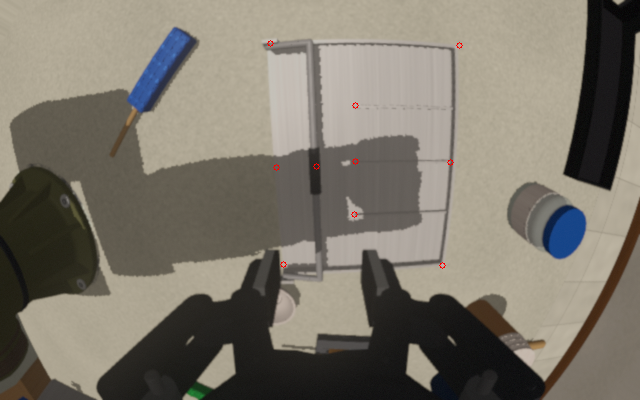

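```bash
python3 - <<'E'
import cv2
im=cv2.imread("pics/w1.png")[30:290,250:470]
cv2.imwrite("pics/w1z.png",cv2.resize(im[:150],None,fx=3.6,fy=3.6,interpolation=cv2.INTER_CUBIC))
cv2.imwrite("pics/w1z2.png",cv2.resize(im[110:],None,fx=3.6,fy=3.6,interpolation=cv2.INTER_CUBIC))
E
```

```text
(no output)
```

View pics/w1z.png

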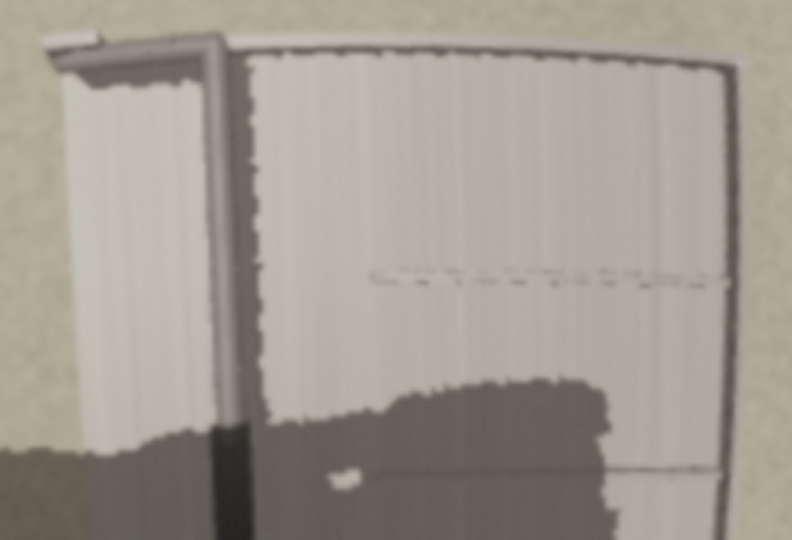

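View pics/w1z2.png

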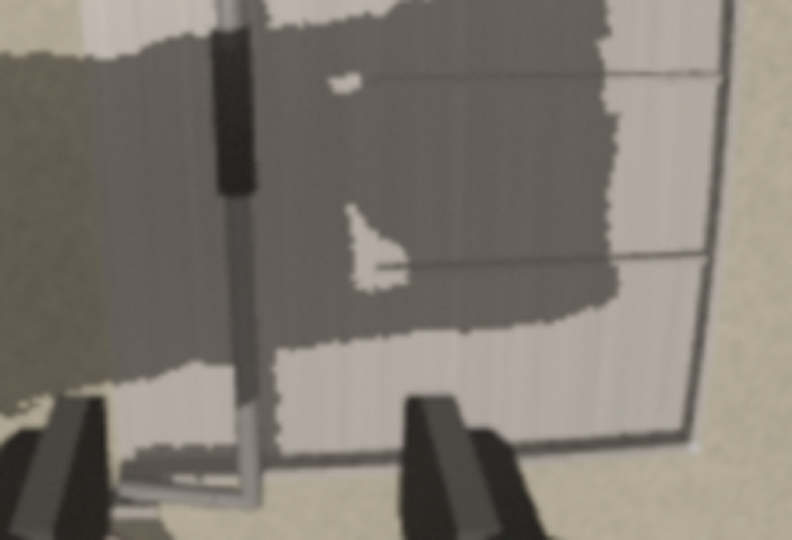

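```bash
python3 - <<'E'
from fit import *
st={'tool_pos':np.array([0.46838601,0.17433542,0.22134331]),'ee_rot':np.array([-1.56758405e+00,1.38546441e-03,-1.42184548e+00])}
c=bot.capture("wrist")
L=np.array([[.11,.143,.018],[.11,-.143,.018],[-.015,.066,.012],[.105,0,.012],[-.015,-.066,.012],[.105,-.066,.012],[-.06,.025,.036],[-.06,-.025,.036]])
uv=np.array([[455.6,47.2],[442.2,263.1],[353.3,106.9],[450,161.1],[354.4,214.4],[446.7,210.6],[314.4,148.9],[315.6,193.6]])
f=lambda p:(proj(c,tray_pts(p,L),st)-uv).ravel()
r=least_squares(f,[.52,.2,.17],loss="soft_l1");print(r.x,np.round(r.fun.reshape(-1,2),1))
t=bot.capture("top")
L=np.array([[.11,.143,.018],[.11,-.143,.018],[-.06,0,.032],[-.11,.143,.0],[-.11,-.143,.0],[-.015,0,.012]])
print(np.round(proj(t,tray_pts(r.x,L)),1))
print(tray_pts(r.x,[[-.06,0,.032]]))
E
```

```text
[0.52188979 0.18976595 0.19651698] [[ 0.2 -2.8]
 [ 2.   1.5]
 [-0.8  0.4]
 [-0.5  0.3]
 [ 0.4  1.9]
 [-1.   0.7]
 [-0.2 -1.1]
 [ 0.9 -1.4]]
[[177.1 158.3]
 [300.6 152.7]
 [238.2 226.7]
 [177.  254.2]
 [304.6 248. ]
 [239.7 208.6]]
[[0.46304463 0.17805068 0.032     ]]
```

```bash
python3 plan.py 0 3 0.463,0.180,0.08,-1.388 0.463,0.180,0.018,-1.388
```

```text
pos [0.4658 0.1777 0.2213] [-1.5683  0.0022 -1.4131] w 0.0425 t 2.0667
[[-0.05,2.83,-0.05,0,-0.005,0,0.0],[-0.06,2.83,-0.05,0,-0.005,0,0.0],[-0.05,2.82,-0.05,0,-0.005,0,0.0],[-0.06,2.83,-0.04,0,-0.005,0,0.0],[-0.06,2.82,-0.05,0,-0.005,0,0.0],[0.0,2.07,0.0,0,-0.0,0,0.0],[0.0,2.07,0.0,0,-0.0,0,0.0],[0.0,2.06,0.0,0,-0.0,0,0.0]]
```

>>> play_rows(
  targets=[
    [-0.05,2.8,-0.05,0,-0.005,0,0],
    [-0.05,2.8,-0.05,0,-0.005,0,0],
    [-0.05,2.8,-0.05,0,-0.005,0,0],
    [-0.05,2.8,-0.05,0,-0.005,0,0],
    [-0.05,2.8,-0.05,0,-0.005,0,0],
    [0,0,0,0,0,0,0],
  ],
)

```text
t: 2.57
tool_pos: [0.4603, 0.1869, 0.0792]
ee_rot: [-1.561, 0.004, -1.371]
force: [0.5, -0.5, -0.7]
gripper_width: 0.0423
```

```bash
python3 - <<'E'
from fit import *
st,c=grab("wrist","w2")
print(st["tool_pos"],st["ee_rot"])
st,c=grab("top","t2",3,(160,130,320,270))
E
python3 plan.py 0 2.5 0.463,0.180,0.018,-1.388
```

```text
[0.46032634 0.18693856 0.0791816 ] [-1.56127481  0.00362149 -1.37148151]
pos [0.4627 0.1874 0.0838] [-1.5554  0.0043 -1.3725] w 0.0427 t 2.6667
[[0.24,2.19,-0.04,0,0.005,0,0.0],[0.24,2.19,-0.04,0,0.005,0,0.0],[0.25,2.2,-0.03,0,0.006,0,0.0]]
```

View pics/w2.png

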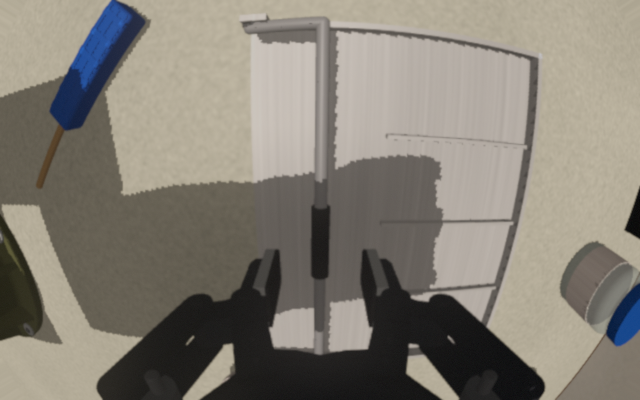

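```bash
cat > plan.py <<'E'
# usage: plan.py g vmax x,y,z,yaw ... -> rows from the measured pose
import sys; from h import *
def plan(st,tgts,g,vmax=3.5,amax=0.11):
    p=np.array(st["tool_pos"]);R=Rn.from_euler('xyz',st["ee_rot"]);out=[]
    for t in tgts:
        t=np.array(t,float);P=t[:3];T=Rn.from_euler('xyz',[-np.pi/2,0,t[3]])
        dv=(R.inv()*T).as_rotvec()
        n=max(1,int(np.ceil(max(np.linalg.norm(P-p)*100/vmax,np.linalg.norm(dv)/amax))))
        for i in range(n):
            k=n-i
            d=R.inv().apply((P-p)/k)*100; a=(R.inv()*T).as_rotvec()/k
            row=[round(float(v),2) for v in d]+[round(float(v),3) for v in a]+[g]
            out.append(row)
            p=p+R.apply(row[:3])/100;R=R*Rn.from_rotvec(row[3:6])
    return out
if __name__=="__main__":
    st=bot.observe();g=float(sys.argv[1]);v=float(sys.argv[2])
    ts=[[float(v) for v in a.split(",")] for a in sys.argv[3:]]
    o=plan(st,ts,g,v)
    print("pos",np.round(st["tool_pos"],4),np.round(st["ee_rot"],4),"w",round(st["gripper_width"],4),"t",round(st["t"],2),"F",np.round(st["force"],1))
    for i in range(0,len(o),10): print(str(o[i:i+10]).replace(" ","").replace("-0.0,","0,"))
E
python3 plan.py 0 2.5 0.463,0.180,0.018,-1.388
```

```text
pos [0.4627 0.1874 0.0838] [-1.5554  0.0043 -1.3725] w 0.0427 t 2.67 F [0.1 0.2 0.6]
[[0.25,2.19,-0.07,-0.005,0.005,-0.001,0.0],[0.25,2.19,-0.06,-0.005,0.005,-0.002,0.0],[0.25,2.19,-0.05,-0.005,0.005,-0.001,0.0]]
```

>>> play_rows(
  targets=[
    [0.25,2.2,-0.05,-0.005,0.005,-0.001,0],
    [0.25,2.2,-0.05,-0.005,0.005,-0.001,0],
    [0.25,2.2,-0.05,-0.005,0.005,-0.001,0],
    [0,0,0,0,0,0,0],
  ],
)

```text
t: 3.0
tool_pos: [0.4681, 0.1836, 0.0257]
ee_rot: [-1.556, 0.003, -1.384]
force: [-1.2, 0.1, -0.2]
gripper_width: 0.0427
```

```bash
python3 - <<'E'
from fit import *
st,c=grab("wrist","w3")
E
python3 plan.py 0 2.5 0.463,0.180,0.018,-1.388
```

```text
pos [0.4692 0.1841 0.0278] [-1.5529  0.0036 -1.3836] w 0.0428 t 3.05 F [ 0.5 -0.   0.9]
[[0.29,0.97,-0.7,-0.018,0.004,-0.004,0.0]]
```

View pics/w3.png

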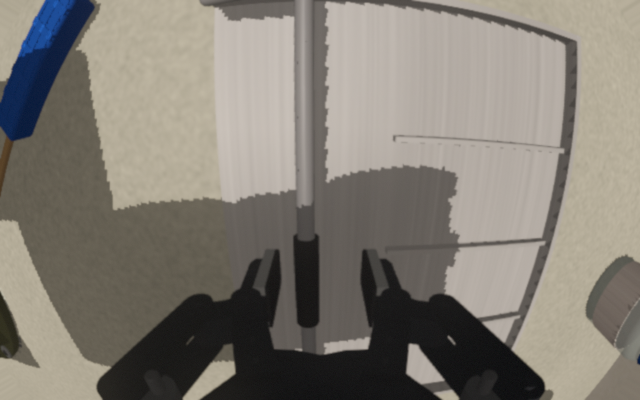

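>>> play_rows(
  targets=[
    [0.2,0.5,-0.7,-0.015,0.004,-0.004,0],
    [0,0.4,0,0,0,0,0],
    [0,0,0,0,0,0,-1],
    [0,0,0,0,0,0,-1],
    [0,0,0,0,0,0,-1],
    [0,0,0,0,0,0,-1],
  ],
  squeeze=25,
)

```text
t: 3.55
tool_pos: [0.4615, 0.1817, 0.0241]
ee_rot: [-1.569, -0.0, -1.386]
force: [12.4, 1.4, -2.9]
gripper_width: 0.0112
```

```bash
cat > arc.py <<'E'
import sys;from plan import *
st=bot.observe();g=-1
# hinge along tray: gripper path relative to now (theta0)
a0,a1,n=float(sys.argv[1]),float(sys.argv[2]),int(sys.argv[3])
yw=0.183;p=st["tool_pos"];ts=[]
for a in np.linspace(a0,a1,n+1)[1:]:
    dx=.045*(np.cos(a)-np.cos(a0));dz=.045*(np.sin(a)-np.sin(a0))
    ts.append([p[0]+dx*np.cos(yw),p[1]+dx*np.sin(yw),p[2]+dz,-1.388])
print("pos",np.round(p,4),np.round(st["ee_rot"],4),"w",round(st["gripper_width"],4),"t",round(st["t"],2),"F",np.round(st["force"],1))
print(str(plan(st,ts,g,9)).replace(" ",""))
E
python3 arc.py 0 1.75 10
```

```text
pos [0.4615 0.1817 0.0241] [-1.569e+00 -4.000e-04 -1.386e+00] w 0.0112 t 3.55 F [12.4  1.4 -2.9]
[[0.0,-0.78,-0.07,-0.002,0.002,0.0,-1],[0.0,-0.76,-0.2,0.0,-0.0,0.0,-1],[0.0,-0.72,-0.33,0.0,-0.0,0.0,-1],[0.0,-0.64,-0.46,0.0,-0.0,0.0,-1],[0.0,-0.55,-0.55,0.0,-0.0,0.0,-1],[0.0,-0.45,-0.65,0.0,-0.0,0.0,-1],[0.0,-0.33,-0.71,0.0,-0.0,0.0,-1],[0.0,-0.2,-0.76,0.0,-0.0,0.0,-1],[0.0,-0.07,-0.79,0.0,-0.0,0.0,-1],[0.0,0.07,-0.78,0.0,-0.0,0.0,-1]]
```

Gripped (width 11 mm ≈ sleeve). Swing the arc in pieces.

>>> play_rows(
  targets=[
    [0,-0.8,-0.1,0,0,0,-1],
    [0,-0.75,-0.2,0,0,0,-1],
    [0,-0.7,-0.35,0,0,0,-1],
    [0,-0.65,-0.45,0,0,0,-1],
    [0,-0.55,-0.55,0,0,0,-1],
  ],
)

```text
t: 3.97
tool_pos: [0.4417, 0.1779, 0.0592]
ee_rot: [-1.576, -0.001, -1.386]
force: [-3.3, -0.1, -14.7]
gripper_width: 0.0107
```

```bash
python3 - <<'E'
from h import *
st,c=grab("scene","s4",4,(300,130,470,260))
E
python3 plan.py -1 2 0.42,0.173,0.065,-1.388
```

```text
pos [0.4409 0.1778 0.0598] [-1.5763e+00 -1.1000e-03 -1.3857e+00] w 0.0112 t 4.02 F [-5.2 -1.3 -7.8]
[[0.04,-0.25,-1.07,0.003,0.001,0.001,-1.0],[0.05,-0.26,-1.08,0.003,0.001,0.0,-1.0]]
```

View pics/s4.png

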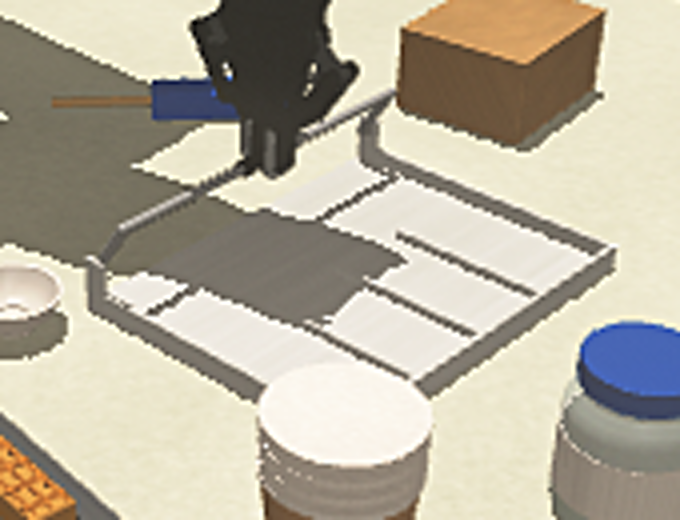

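```bash
python3 arc.py 0.95 1.9 6
```

```text
pos [0.4409 0.1778 0.0598] [-1.5763e+00 -1.1000e-03 -1.3857e+00] w 0.0112 t 4.02 F [-5.2 -1.3 -7.8]
[[-0.0,-0.36,-0.61,0.006,0.002,0.001,-1],[-0.0,-0.27,-0.66,-0.0,0.0,0.0,-1],[-0.0,-0.16,-0.7,-0.0,0.0,0.0,-1],[-0.0,-0.05,-0.71,-0.0,0.0,0.0,-1],[-0.0,0.07,-0.7,-0.0,0.0,0.0,-1],[-0.0,0.17,-0.69,-0.0,0.0,0.0,-1]]
```

>>> play_rows(
  targets=[
    [0,-0.35,-0.6,0.005,0,0,-1],
    [0,-0.3,-0.65,0,0,0,-1],
    [0,-0.15,-0.7,0,0,0,-1],
    [0,-0.05,-0.7,0,0,0,-1],
    [0,0.1,-0.7,0,0,0,-1],
    [0,0.15,-0.7,0,0,0,-1],
    [0,0.1,-0.3,0,0,0,-1],
  ],
)

```text
t: 4.6
tool_pos: [0.3992, 0.17, 0.0684]
ee_rot: [-1.551, 0.0, -1.386]
force: [32.7, 5.8, -19.5]
gripper_width: 0.0105
```

```bash
python3 arc.py 1.75 1.9 2
```

```text
pos [0.3992 0.17   0.0684] [-1.5514e+00  2.0000e-04 -1.3856e+00] w 0.0105 t 4.6 F [ 32.7   5.8 -19.5]
[[-0.0,0.07,-0.33,-0.019,0.002,-0.0,-1],[-0.0,0.09,-0.32,-0.0,0.0,-0.0,-1]]
```

>>> play_rows(
  targets=[
    [0,0,0.2,0,0,0,-0.5],
    [0,0,0,-0.01,0,0,0],
    [0,0,0,0,0,0,0],
    [0,-0.5,0,0,0,0,0],
    [0,-2.5,0,0,0,0,0],
    [0,-3,0,0,0,0,0],
    [0,-3,0,0,0,0,0],
    [0,-3,0,0,0,0,0],
  ],
)

```text
t: 5.27
tool_pos: [0.397, 0.1694, 0.1931]
ee_rot: [-1.564, 0.0, -1.386]
force: [1.0, 0.3, -0.7]
gripper_width: 0.0423
```

```bash
python3 - <<'E'
from h import *
st,c=grab("scene","s5",4,(300,130,470,260))
print(st["tool_pos"],st["ee_rot"])
E
```

```text
[0.3969961  0.16943225 0.19313527] [-1.56438237e+00  1.26253402e-04 -1.38576522e+00]
```

View pics/s5.png

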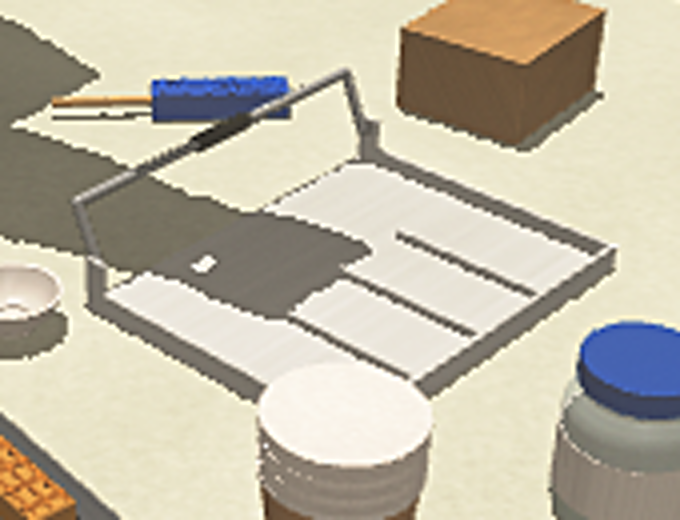

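```bash
cat > waf.py <<'E'
from h import *
def blocks(c,roi=None,z=.03,st=None):
    hsv=cv2.cvtColor(c["img"],cv2.COLOR_RGB2HSV)
    m=cv2.inRange(hsv,(8,150,90),(24,255,255))
    if roi: 
        k=np.zeros_like(m);k[roi[1]:roi[3],roi[0]:roi[2]]=255;m&=k
    m=cv2.morphologyEx(cv2.morphologyEx(m,cv2.MORPH_CLOSE,np.ones((5,5))),cv2.MORPH_OPEN,np.ones((7,7)))
    n,l,s,_=cv2.connectedComponentsWithStats(m)
    out=[]
    for i in range(1,n):
        if s[i,4]<200: continue
        rc=cv2.minAreaRect(np.argwhere(l==i)[:,::-1].astype(np.float32))
        bx=toz(c,cv2.boxPoints(rc),z,st)[:,:2]
        ctr=bx.mean(0);e=[bx[1]-bx[0],bx[2]-bx[1]];e.sort(key=lambda v:-np.hypot(*v))
        a=np.arctan2(e[0][1],e[0][0]);a=(a+np.pi/2)%np.pi-np.pi/2
        out.append((rc[0],ctr,a,np.hypot(*e[0]),np.hypot(*e[1])))
    return out
E
python3 - <<'E'
from waf import *
st,c=grab("top","t6")
for b in blocks(c,(340,130,490,270)): print(np.round(b[0],1),np.round(b[1],4),"ang %.3f len %.3f %.3f"%b[2:])
E
```

```text
[376.6 195. ] [ 0.5805 -0.1146] ang 0.065 len 0.108 0.029
[405. 199.] [ 0.5808 -0.1785] ang 0.053 len 0.107 0.030
[433.5 202. ] [ 0.5834 -0.2423] ang 0.084 len 0.106 0.029
[462.5 204. ] [ 0.5884 -0.3067] ang 0.069 len 0.106 0.029
```

```bash
python3 plan.py 0.15 3.8 0.580,-0.116,0.15,0.063
```

```text
pos [0.399  0.1701 0.1962] [-1.5561e+00  1.2000e-03 -1.3856e+00] w 0.0426 t 5.37 F [ 0.4  0.3 -0.4]
[[2.25,0.34,0.89,-0.001,-0.103,0.001,0.15],[2.33,0.34,0.65,-0.001,-0.104,0.001,0.15],[2.38,0.33,0.41,-0.001,-0.103,0.001,0.15],[2.41,0.33,0.16,-0.001,-0.104,0.001,0.15],[2.42,0.33,-0.09,-0.001,-0.103,0.001,0.15],[2.39,0.33,-0.34,-0.001,-0.104,0.001,0.15],[2.35,0.33,-0.58,-0.001,-0.103,0.0,0.15],[2.28,0.33,-0.82,-0.001,-0.104,0.001,0.15],[2.18,0.32,-1.05,-0.001,-0.103,0.0,0.15],[2.06,0.33,-1.27,-0.001,-0.104,0.001,0.15]]
[[1.91,0.32,-1.48,-0.001,-0.103,0.0,0.15],[1.75,0.33,-1.66,-0.001,-0.104,0.001,0.15],[1.57,0.32,-1.84,-0.001,-0.103,0.0,0.15],[1.38,0.33,-1.99,-0.001,-0.104,0.001,0.15]]
```

>>> play_rows(
  targets=[
    [2.25,0.35,0.9,0,-0.103,0,0.15],
    [2.3,0.35,0.65,0,-0.103,0,0.15],
    [2.4,0.35,0.4,0,-0.103,0,0.15],
    [2.4,0.35,0.15,0,-0.103,0,0.15],
    [2.4,0.35,-0.1,0,-0.103,0,0.15],
    [2.4,0.3,-0.35,0,-0.103,0,0.15],
    [2.35,0.3,-0.6,0,-0.103,0,0.15],
    [2.3,0.3,-0.8,0,-0.103,0,0.15],
    [2.2,0.3,-1.05,0,-0.103,0,0.15],
    [2.05,0.3,-1.3,0,-0.103,0,0.15],
  ],
)

```text
t: 6.2
tool_pos: [0.5324, -0.0387, 0.1647]
ee_rot: [-1.56, -0.012, -0.307]
force: [0.5, 0.3, 0.3]
gripper_width: 0.0494
```

```bash
python3 plan.py 0.15 3.8 0.580,-0.116,0.13,0.063
```

```text
pos [ 0.5324 -0.0387  0.1647] [-1.56   -0.0125 -0.3066] w 0.0494 t 6.2 F [0.5 0.3 0.3]
[[1.71,0.87,-1.49,-0.002,-0.092,0.004,0.15],[1.56,0.87,-1.64,-0.002,-0.092,0.003,0.15],[1.41,0.87,-1.78,-0.002,-0.093,0.004,0.15],[1.24,0.86,-1.9,-0.002,-0.092,0.003,0.15]]
```

>>> play_rows(
  targets=[
    [1.7,0.9,-1.5,0,-0.092,0.004,0.15],
    [1.55,0.85,-1.65,0,-0.092,0.004,0.15],
    [1.4,0.85,-1.8,-0.002,-0.092,0.004,0.15],
    [1.2,0.85,-1.9,-0.002,-0.092,0.004,0.15],
    [0,0,0,0,0,0,0.15],
  ],
)

```text
t: 6.62
tool_pos: [0.5812, -0.1228, 0.1261]
ee_rot: [-1.565, 0.004, 0.085]
force: [0.1, 0.1, -0.2]
gripper_width: 0.0488
```

```bash
python3 - <<'E'
from waf import *
st,c=grab("wrist","w7")
print(st["tool_pos"],st["ee_rot"])
for b in blocks(c,None,.03,st): print(np.round(b[0],1),np.round(b[1],4),"ang %.3f len %.3f %.3f"%b[2:])
E
python3 plan.py 0.15 3 0.580,-0.116,0.06,0.063 0.580,-0.116,0.02,0.063
```

```text
[ 0.5812344  -0.12281816  0.12611321] [-1.56531881  0.00413737  0.08511274]
[251.5 191. ] [ 0.58   -0.1813] ang 0.035 len 0.108 0.030
[184.2 189.1] [ 0.5828 -0.2432] ang 0.051 len 0.108 0.034
[126.8 190.2] [ 0.5881 -0.3065] ang 0.052 len 0.108 0.037
[327.7 196.2] [ 0.5794 -0.1171] ang 0.044 len 0.109 0.028
pos [ 0.5807 -0.1215  0.1266] [-1.5649  0.0041  0.0805] w 0.0487 t 6.67 F [-0.8  1.3 -0.3]
[[0.0,2.22,0.17,-0.002,0.006,-0.001,0.15],[0,2.22,0.18,-0.002,0.006,-0.002,0.15],[-0.01,2.23,0.18,-0.002,0.006,-0.001,0.15],[0.0,2.0,0.0,0.0,0,0,0.15],[0.0,2.0,0.0,0.0,0,0,0.15]]
```

View pics/w7.png

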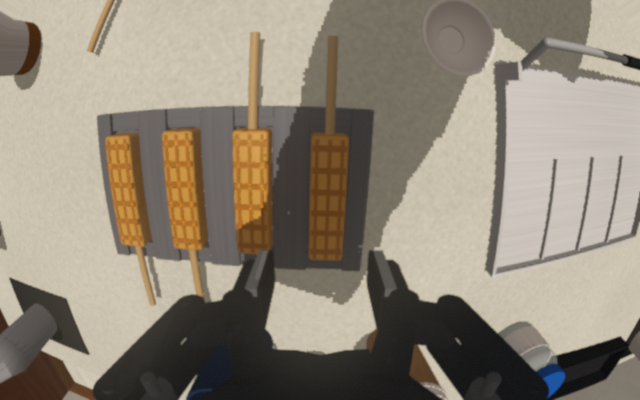

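>>> play_rows(
  targets=[
    [0,2.2,0.15,-0.002,0.008,-0.001,0.15],
    [0,2.2,0.15,-0.002,0.008,-0.001,0.15],
    [0,2.2,0.15,-0.002,0.008,-0.001,0.15],
    [0,2.0,0,0,0,0,0.15],
    [0,1.5,0,0,0,0,0.15],
    [0,0,0,0,0,0,0.15],
  ],
)

```text
t: 7.17
tool_pos: [0.5786, -0.113, 0.024]
ee_rot: [-1.571, -0.001, 0.046]
force: [-0.2, 0.3, -0.8]
gripper_width: 0.0493
```

```bash
python3 - <<'E'
from waf import *
st,c=grab("wrist","w8")
E
python3 plan.py 0.15 3 0.580,-0.117,0.02,0.055
```

```text
pos [ 0.5792 -0.1131  0.0255] [-1.5712 -0.0023  0.0464] w 0.0491 t 7.22 F [-0.4  0.4  0.1]
[[0.06,0.55,-0.39,0.0,-0.009,0.002,0.15]]
```

View pics/w8.png

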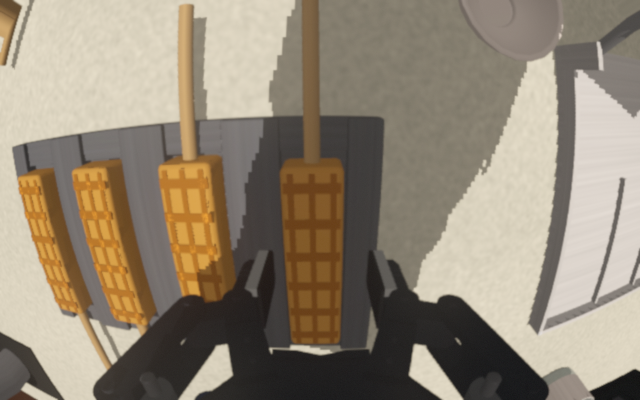

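>>> play_rows(
  targets=[
    [0,0.3,-0.35,0,-0.005,0,0.15],
    [0,0.3,0,0,0,0,0.15],
    [0,0,0,0,0,0,-1],
    [0,0,0,0,0,0,-1],
    [0,0,0,0,0,0,-1],
    [0,0,0,0,0,0,-1],
    [0,0,0,0,0,0,-1],
  ],
  squeeze=60,
)

```text
t: 7.8
tool_pos: [0.5815, -0.1166, 0.0253]
ee_rot: [-1.573, -0.01, 0.05]
force: [-0.3, -0.5, 0.3]
gripper_width: 0.0277
```

```bash
python3 plan.py -1 3 0.580,-0.117,0.15,0.055
```

```text
pos [ 0.5815 -0.1166  0.0253] [-1.5733 -0.0096  0.0503] w 0.0277 t 7.8 F [-0.3 -0.5  0.3]
[[-0.01,-2.49,-0.01,0.001,-0.001,0.002,-1.0],[-0.01,-2.5,-0.01,0.0,-0.001,0.002,-1.0],[-0.02,-2.49,-0.01,0.001,-0.001,0.002,-1.0],[-0.02,-2.5,-0.01,0.0,-0.001,0.002,-1.0],[-0.02,-2.49,-0.01,0.001,-0.001,0.002,-1.0]]
```

>>> play_rows(
  targets=[
    [0,0,0,0,0,0,0.1],
    [0,0,0,0,0,0,0.1],
    [0,0.4,0,0,0,0,0.1],
    [0,0.3,0,0,0,0,0.1],
    [0,0.2,0,0,0,0,0.1],
  ],
)

```text
t: 8.22
tool_pos: [0.582, -0.1168, 0.0163]
ee_rot: [-1.574, -0.011, 0.05]
force: [0.0, -0.3, -0.3]
gripper_width: 0.0466
```

>>> play_rows(
  targets=[
    [0,0,0,0,0,0,-1],
    [0,0,0,0,0,0,-1],
    [0,0,0,0,0,0,-1],
    [0,0,0,0,0,0,-1],
    [0,0,0,0,0,0,-1],
  ],
)

```text
t: 8.63
tool_pos: [0.582, -0.1167, 0.016]
ee_rot: [-1.574, -0.01, 0.05]
force: [0.3, -0.4, 0.3]
gripper_width: 0.0284
```

```bash
python3 plan.py -1 3 0.580,-0.117,0.16,0.055
```

```text
pos [ 0.582  -0.1167  0.016 ] [-1.5735 -0.0103  0.0502] w 0.0284 t 8.63 F [ 0.3 -0.4  0.3]
[[-0.01,-2.88,-0.01,0.001,-0.001,0.002,-1.0],[-0.02,-2.88,-0.01,0.0,-0.001,0.002,-1.0],[-0.02,-2.88,-0.01,0.001,-0.001,0.002,-1.0],[-0.03,-2.88,-0.01,0.0,-0.001,0.002,-1.0],[-0.03,-2.88,0,0.001,-0.001,0.002,-1.0]]
```

>>> play_rows(
  targets=[
    [0,-1.5,0,0,0,0,-1],
    [0,-2.5,0,0,0,0.002,-1],
    [0,-2.9,0,0,0,0.002,-1],
    [0,-2.9,0,0,0,0.002,-1],
    [0,-2.9,0,0,0,0.002,-1],
    [0,-2.9,0,0,0,0.002,-1],
  ],
)

```text
t: 9.13
tool_pos: [0.5774, -0.1155, 0.1699]
ee_rot: [-1.569, 0.015, 0.05]
force: [-0.2, -0.4, -0.9]
gripper_width: 0.0288
```

```bash
python3 - <<'E'
from waf import *
st,c=grab("wrist","w9")
print(st["gripper_width"])
E
python3 - <<'E'
from fit import *
for y in (.099,.033,-.033,-.099): print(y,tray_pts([.522,.191,.183],[[.035,y,0]]).round(4))
E
python3 plan.py -1 3.6 0.538,0.295,0.12,0.183
```

```text
0.028828772170398375
0.099 [[0.5384 0.2947 0.    ]]
0.033 [[0.5504 0.2298 0.    ]]
-0.033 [[0.5624 0.1649 0.    ]]
-0.099 [[0.5744 0.1    0.    ]]
pos [ 0.5795 -0.116   0.1765] [-1.5716  0.0066  0.0501] w 0.0285 t 9.18 F [ 1.5 -0.6  5.6]
[[-0.17,0.47,3.44,0.0,-0.011,-0.001,-1.0],[-0.13,0.47,3.44,0.0,-0.011,-0.001,-1.0],[-0.1,0.47,3.44,0.0,-0.011,0,-1.0],[-0.06,0.47,3.44,0.0,-0.011,-0.001,-1.0],[-0.02,0.47,3.44,0.0,-0.011,0,-1.0],[0.02,0.47,3.44,0.0,-0.011,-0.001,-1.0],[0.05,0.47,3.44,0.0,-0.011,0,-1.0],[0.09,0.47,3.44,0.0,-0.011,-0.001,-1.0],[0.13,0.47,3.44,0.0,-0.011,0,-1.0],[0.17,0.46,3.44,0.0,-0.011,-0.001,-1.0]]
[[0.2,0.47,3.44,0.0,-0.011,0,-1.0],[0.25,0.46,3.45,0.0,-0.012,-0.001,-1.0]]
```

View pics/w9.png

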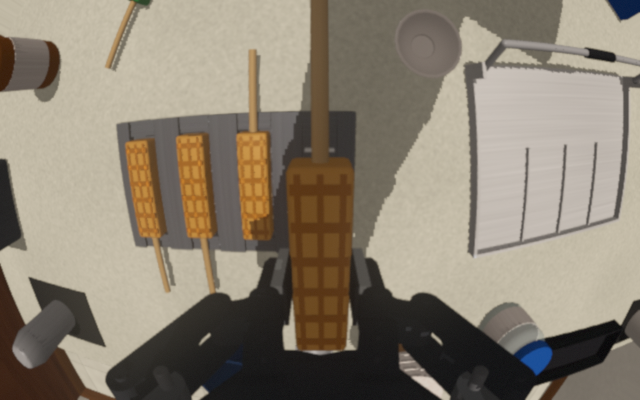

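>>> play_rows(
  targets=[
    [-0.15,0.2,2.0,0,-0.011,0,-1],
    [-0.15,0.3,3.4,0,-0.011,0,-1],
    [-0.1,0.3,3.4,0,-0.011,0,-1],
    [-0.05,0.3,3.4,0,-0.011,0,-1],
    [0,0.3,3.4,0,-0.011,0,-1],
    [0,0.3,3.4,0,-0.011,0,-1],
    [0.05,0.4,3.4,0,-0.011,0,-1],
    [0.1,0.4,3.4,0,-0.011,0,-1],
    [0.15,0.4,3.4,0,-0.011,0,-1],
    [0.15,0.4,3.4,0,-0.011,0,-1],
  ],
)

```text
t: 10.02
tool_pos: [0.5467, 0.2156, 0.1445]
ee_rot: [-1.575, -0.003, 0.155]
force: [0.4, -0.2, 0.2]
gripper_width: 0.0285
```

```bash
python3 plan.py -1 3.6 0.538,0.295,0.12,0.183
```

```text
pos [0.5467 0.2156 0.1445] [-1.5749 -0.0027  0.1548] w 0.0285 t 10.02 F [ 0.4 -0.2  0.2]
[[0.12,0.81,2.66,0.001,-0.009,0.001,-1.0],[0.14,0.81,2.67,0.002,-0.01,0.001,-1.0],[0.17,0.81,2.66,0.001,-0.009,0.001,-1.0]]
```

>>> play_rows(
  targets=[
    [0.1,0.8,2.7,0.001,-0.009,0,-1],
    [0.15,0.8,2.7,0.001,-0.009,0,-1],
    [0.15,0.8,2.3,0.001,-0.009,0,-1],
    [0,0,0,0,0,0,-1],
    [0,0,0,0,0,0,-1],
  ],
)

```text
t: 10.43
tool_pos: [0.5346, 0.3026, 0.1165]
ee_rot: [-1.572, -0.001, 0.191]
force: [-0.2, -0.3, -0.5]
gripper_width: 0.0285
```

```bash
python3 - <<'E'
from waf import *
st,c=grab("wrist","w10")
print(st["tool_pos"],st["ee_rot"])
E
python3 plan.py -1 3 0.538,0.295,0.018,0.183
```

```text
[0.53457095 0.30260011 0.11651506] [-1.57160585e+00 -1.15998757e-03  1.90959437e-01]
pos [0.5344 0.3023 0.1164] [-1.5716e+00 -7.0000e-04  1.9060e-01] w 0.0282 t 10.48 F [-0.8  0.2 -1.4]
[[0.05,2.46,-0.2,0.0,0.002,0.0,-1.0],[0.05,2.46,-0.19,0.0,0.002,0.0,-1.0],[0.05,2.46,-0.2,0.0,0.002,0.0,-1.0],[0.06,2.46,-0.19,0.001,0.002,0.001,-1.0]]
```

View pics/w10.png

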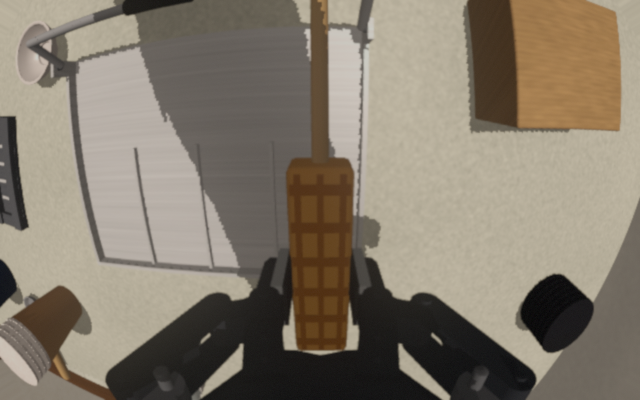

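```bash
python3 - <<'E'
from fit import *
st={'tool_pos':np.array([0.5346,0.3025,0.1165]),'ee_rot':np.array([-1.5716,-.001,.1909])}
c=bot.capture("wrist")
im=c["img"][:,:,::-1].copy()
L=np.array([[-.015,.066,.012],[-.015,0,.012],[.105,0,.012],[-.015,-.066,.012],[.105,-.066,.012],[.11,-.143,.018]])
uv=np.array([[273.5,141],[198,144],[213,267],[135.5,148],[155,264],[101,263]])
f=lambda p:(proj(c,tray_pts(p,L),st)-uv).ravel()
r=least_squares(f,[.52,.2,.17],loss="soft_l1");print(r.x,np.round(r.fun.reshape(-1,2),1))
cv2.imwrite("pics/w10z.png",cv2.resize(im[0:290,60:380],None,fx=2.4,fy=2.0,interpolation=cv2.INTER_CUBIC))
E
```

```text
[0.52121615 0.1931631  0.18686715] [[ 0.1  0.5]
 [-0.1 -0.2]
 [ 0.4  0.3]
 [-0.6 -0.4]
 [ 0.8 -0.9]
 [-1.2  1. ]]
```

>>> play_rows(
  targets=[
    [0.1,2.3,-0.15,0,0.002,0,-1],
    [0.1,2.3,-0.15,0,0.002,0,-1],
    [0.1,2.3,-0.15,0,0.001,0,-1],
    [0.1,1.3,-0.15,0,0,0,-1],
    [0,0,0,0,0,0,-1],
  ],
)

```text
t: 10.95
tool_pos: [0.5436, 0.2924, 0.0355]
ee_rot: [-1.57, -0.008, 0.179]
force: [-0.1, -0.4, -0.5]
gripper_width: 0.0286
```

```bash
python3 plan.py -1 3 0.5395,0.296,0.018,0.185
```

```text
pos [0.5436 0.2924 0.0355] [-1.5702 -0.0079  0.1786] w 0.0286 t 10.95 F [-0.1 -0.4 -0.5]
[[-0.35,1.75,0.42,-0.001,-0.006,0.008,-1.0]]
```

>>> play_rows(
  targets=[
    [-0.15,0.7,0.2,0,-0.003,0.004,-1],
    [-0.1,0.4,0.1,0,-0.002,0.004,-1],
    [0,0.2,0,0,0,0,-1],
    [0,0,0,0,0,0,-1],
  ],
)

```text
t: 11.28
tool_pos: [0.542, 0.2944, 0.0245]
ee_rot: [-1.569, -0.002, 0.182]
force: [0.4, 0.4, -0.7]
gripper_width: 0.0288
```

```bash
python3 plan.py -1 3 0.5395,0.296,0.017,0.185
```

```text
pos [0.542  0.2944 0.0245] [-1.5694 -0.0021  0.1822] w 0.0288 t 11.28 F [ 0.4  0.4 -0.7]
[[-0.22,0.75,0.2,-0.001,-0.003,0.002,-1.0]]
```

>>> play_rows(
  targets=[
    [-0.2,0.5,0.15,0,-0.003,0,-1],
    [0,0.2,0,0,0,0,-1],
    [0,0.1,0,0,0,0,-1],
    [0,0,0,0,0,0,-1],
  ],
)

```text
t: 11.62
tool_pos: [0.5402, 0.2964, 0.0177]
ee_rot: [-1.569, -0.005, 0.186]
force: [-0.2, -0.5, -1.5]
gripper_width: 0.0289
```

```bash
python3 plan.py -1 3 0.5395,0.296,0.017,0.185
```

```text
pos [0.5402 0.2964 0.0177] [-1.5686 -0.0051  0.1861] w 0.0289 t 11.62 F [-0.2 -0.5 -1.5]
[[-0.08,0.07,-0.03,-0.002,0.001,0.005,-1.0]]
```

Lower the last bit, release slightly, rise.

>>> play_rows(
  targets=[
    [0,0.15,0,0,0,0.003,-1],
    [0,0.05,0,0,0,0,-1],
    [0,0,0,0,0,0,0.05],
    [0,0,0,0,0,0,0.05],
    [0,0,0,0,0,0,0.05],
    [0,-1.5,0,0,0,0,0.05],
    [0,-2.5,0,0,0,0,0.05],
    [0,-3,0,0,0,0,0.05],
    [0,-3,0,0,0,0,0.05],
    [0,-3,0,0,0,0,0.05],
  ],
)

```text
t: 12.45
tool_pos: [0.5375, 0.2948, 0.1435]
ee_rot: [-1.572, 0.01, 0.186]
force: [0.9, -0.8, 0.6]
gripper_width: 0.0451
```

```bash
python3 - <<'E'
from waf import *
st,c=grab("wrist","w11")
print(st["tool_pos"],st["ee_rot"])
for b in blocks(c,None,.03,st): print(np.round(b[0],1),np.round(b[1],4),"ang %.3f len %.3f %.3f"%b[2:])
E
python3 plan.py 0.15 3.8 0.579,-0.179,0.14,0.057
```

```text
[0.53747059 0.29475597 0.14351688] [-1.57177296  0.01010633  0.18595145]
[318.5 180.5] [0.5239 0.2897] ang -1.385 len 0.021 0.012
[321.5 200. ] [0.5408 0.2955] ang -1.384 len 0.025 0.011
[322.  219.5] [0.5589 0.2994] ang -1.384 len 0.027 0.011
[322.  237.5] [0.5765 0.3028] ang -1.384 len 0.026 0.011
pos [0.5396 0.2958 0.1504] [-1.5696e+00  1.5000e-03  1.8600e-01] w 0.0448 t 12.5 F [ 0.9 -0.   6.1]
[[-0.38,0.08,-3.65,0,0.01,0,0.15],[-0.34,0.08,-3.65,0,0.01,0,0.15],[-0.3,0.08,-3.65,0,0.01,0,0.15],[-0.27,0.08,-3.65,0,0.01,0,0.15],[-0.23,0.07,-3.66,0,0.01,0,0.15],[-0.2,0.08,-3.66,0,0.01,0,0.15],[-0.16,0.07,-3.66,0,0.01,0,0.15],[-0.12,0.08,-3.66,0,0.01,0,0.15],[-0.08,0.07,-3.66,0,0.01,0,0.15],[-0.05,0.08,-3.67,0,0.01,0,0.15]]
[[-0.01,0.07,-3.66,0,0.01,-0.001,0.15],[0.02,0.08,-3.67,-0.001,0.01,0,0.15],[0.07,0.08,-3.66,0,0.009,-0.001,0.15]]
```

View pics/w11.png

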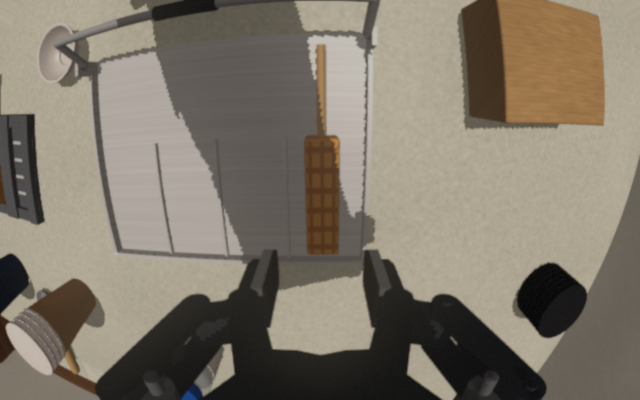

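>>> play_rows(
  targets=[
    [-0.4,0,-2.5,0,0.01,0,0.15],
    [-0.35,0,-3.6,0,0.01,0,0.15],
    [-0.3,0.1,-3.6,0,0.01,0,0.15],
    [-0.3,0.1,-3.6,0,0.01,0,0.15],
    [-0.25,0.1,-3.6,0,0.01,0,0.15],
    [-0.2,0.1,-3.6,0,0.01,0,0.15],
    [-0.15,0.1,-3.6,0,0.01,0,0.15],
    [-0.1,0.1,-3.6,0,0.01,0,0.15],
    [-0.1,0.1,-3.6,0,0.01,0,0.15],
    [-0.05,0.1,-3.6,0,0.01,0,0.15],
  ],
)

```text
t: 13.33
tool_pos: [0.5681, -0.0609, 0.1462]
ee_rot: [-1.566, -0.011, 0.092]
force: [0.6, -0.3, 0.6]
gripper_width: 0.0492
```

```bash
python3 plan.py 0.15 3.8 0.579,-0.179,0.12,0.057;python3 - <<'E'
from waf import *
st,c=grab("top","t12",3,(160,130,370,270))
for b in blocks(c,(160,130,490,270)): print(np.round(b[0],1),np.round(b[1],4),"ang %.3f len %.3f %.3f"%b[2:])
E
```

```text
pos [ 0.5681 -0.0609  0.1462] [-1.5665 -0.0112  0.0919] w 0.0492 t 13.33 F [ 0.6 -0.3  0.6]
[[-0.01,0.64,-2.97,-0.001,0.009,0.003,0.15],[0.02,0.65,-2.97,-0.001,0.009,0.003,0.15],[0.05,0.65,-2.97,-0.001,0.008,0.003,0.15],[0.08,0.65,-2.96,-0.001,0.009,0.002,0.15]]
[193.  186.5] [0.539  0.2966] ang 0.213 len 0.105 0.027
[405.5 199.9] [ 0.5789 -0.1799] ang 0.018 len 0.108 0.029
[433.5 202. ] [ 0.5834 -0.2423] ang 0.084 len 0.106 0.029
[462.5 204.5] [ 0.5873 -0.3068] ang 0.069 len 0.108 0.029
```

View pics/t12.png

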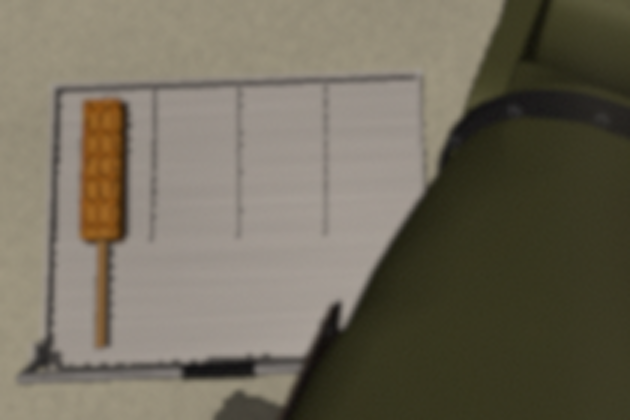

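>>> play_rows(
  targets=[
    [0,0.6,-2.9,0,0.009,0.003,0.15],
    [0,0.6,-2.9,0,0.009,0.003,0.15],
    [0.05,0.6,-2.9,0,0.008,0.003,0.15],
    [0.1,0.6,-2.3,0,0.008,0.002,0.15],
    [0,0,0,0,0,0,0.15],
    [0,0,0,0,0,0,0.15],
  ],
)

```text
t: 13.88
tool_pos: [0.5779, -0.1854, 0.1203]
ee_rot: [-1.568, -0.002, 0.046]
force: [0.2, -0.3, -0.7]
gripper_width: 0.0491
```

```bash
python3 - <<'E'
from waf import *
st,c=grab("wrist","w13")
print(st["tool_pos"],st["ee_rot"])
for b in blocks(c,None,.03,st): print(np.round(b[0],1),np.round(b[1],4),"ang %.3f len %.3f %.3f"%b[2:])
E
python3 plan.py 0.15 3 0.581,-0.180,0.06,0.057 0.581,-0.180,0.016,0.057
```

```text
[ 0.577902   -0.18542269  0.12026427] [-1.56824623 -0.00159438  0.04619889]
[249.9 199.7] [ 0.5807 -0.2441] ang 0.066 len 0.105 0.031
[326.5 201. ] [ 0.5793 -0.1808] ang 0.073 len 0.109 0.028
[181.8 204.2] [ 0.5879 -0.3071] ang 0.050 len 0.108 0.034
pos [ 0.5778 -0.1852  0.1203] [-1.5683e+00 -1.4000e-03  4.6600e-02] w 0.0492 t 13.93 F [-0.2 -0.1 -0.4]
[[0.11,2.01,0.16,-0.001,-0.003,0.0,0.15],[0.11,2.01,0.17,-0.001,-0.004,0.001,0.15],[0.12,2.01,0.16,0,-0.003,0.0,0.15],[0,2.2,0.0,0,0,0.0,0.15],[-0.01,2.2,0.0,0,0,0.0,0.15]]
```

View pics/w13.png

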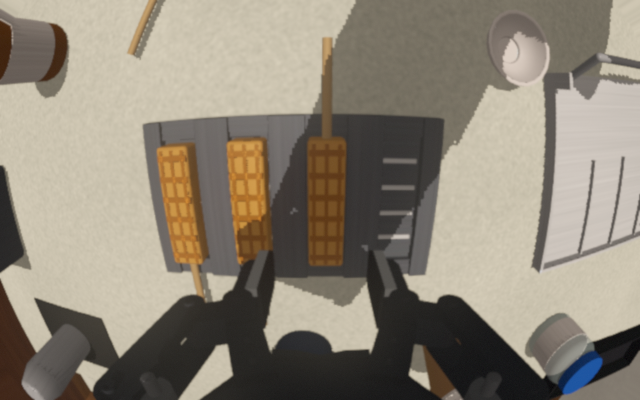

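>>> play_rows(
  targets=[
    [0.1,2.0,0.1,0,-0.003,0,0.15],
    [0.1,2.0,0.1,0,-0.003,0,0.15],
    [0.05,2.0,0.1,0,-0.003,0,0.15],
    [0,1.8,0,0,0,0,0.15],
    [0,1.2,0,0,0,0,0.15],
    [0,0,0,0,0,0,0.15],
  ],
)

```text
t: 14.43
tool_pos: [0.5825, -0.1763, 0.0301]
ee_rot: [-1.57, -0.007, 0.062]
force: [-1.1, 0.2, -0.2]
gripper_width: 0.049
```

```bash
python3 plan.py 0.15 3 0.581,-0.180,0.016,0.057
```

```text
pos [ 0.5825 -0.1763  0.0301] [-1.5704 -0.0073  0.0621] w 0.049 t 14.43 F [-1.1  0.2 -0.2]
[[-0.19,1.41,-0.36,0,0.005,0.007,0.15]]
```

>>> play_rows(
  targets=[
    [-0.1,0.7,-0.3,0,0.005,0.005,0.15],
    [0,0.5,0,0,0,0,0.15],
    [0,0.2,0,0,0,0,0.15],
    [0,0,0,0,0,0,0.15],
  ],
)

```text
t: 14.77
tool_pos: [0.583, -0.1786, 0.0175]
ee_rot: [-1.571, -0.004, 0.058]
force: [-0.3, 0.1, -0.2]
gripper_width: 0.049
```

```bash
python3 plan.py 0.15 3 0.581,-0.180,0.016,0.057
```

```text
pos [ 0.583  -0.1786  0.0175] [-1.5715 -0.0044  0.0584] w 0.049 t 14.77 F [-0.3  0.1 -0.2]
[[-0.21,0.14,-0.12,0.001,0.001,0.004,0.15]]
```

>>> play_rows(
  targets=[
    [-0.2,0.1,-0.1,0,0,0.004,0.15],
    [0,0,0,0,0,0,-1],
    [0,0,0,0,0,0,-1],
    [0,0,0,0,0,0,-1],
    [0,0,0,0,0,0,-1],
    [0,0,0,0,0,0,-1],
  ],
)

```text
t: 15.27
tool_pos: [0.5821, -0.1806, 0.0191]
ee_rot: [-1.573, -0.004, 0.058]
force: [0.0, -0.4, -0.1]
gripper_width: 0.0283
```

```bash
python3 plan.py -1 3 0.58,-0.180,0.16,0.057
```

```text
pos [ 0.5821 -0.1806  0.0191] [-1.5731 -0.0038  0.0578] w 0.0283 t 15.27 F [ 0.  -0.4 -0.1]
[[-0.03,-2.82,0.01,0.0,0.0,0.001,-1.0],[-0.03,-2.82,0.01,0.001,0.0,0.001,-1.0],[-0.04,-2.82,0.01,0.0,0.0,0.001,-1.0],[-0.04,-2.81,0.01,0.001,0.0,0.0,-1.0],[-0.03,-2.82,0.01,0.0,0.001,0.001,-1.0]]
```

>>> play_rows(
  targets=[
    [0,-1.5,0,0,0,0,-1],
    [0,-2.5,0,0,0,0,-1],
    [0,-2.9,0,0,0,0,-1],
    [0,-2.9,0,0,0,0.002,-1],
    [0,-2.9,0,0,0,0.002,-1],
    [0,-1.5,0,0,0,0,-1],
  ],
)

```text
t: 15.77
tool_pos: [0.5792, -0.1795, 0.1617]
ee_rot: [-1.569, 0.01, 0.058]
force: [0.2, -0.7, -0.1]
gripper_width: 0.0283
```

```bash
python3 plan.py -1 3.7 0.5525,0.232,0.11,0.185
```

```text
pos [ 0.5792 -0.1795  0.1617] [-1.5689  0.01    0.0576] w 0.0283 t 15.77 F [ 0.2 -0.7 -0.1]
[[-0.02,0.44,3.44,0,-0.011,-0.001,-1.0],[0.02,0.44,3.43,0,-0.011,-0.001,-1.0],[0.05,0.44,3.44,0,-0.011,-0.001,-1.0],[0.09,0.44,3.43,0,-0.01,-0.001,-1.0],[0.13,0.44,3.43,0,-0.011,-0.001,-1.0],[0.16,0.44,3.43,0,-0.01,-0.001,-1.0],[0.2,0.44,3.43,0,-0.011,-0.001,-1.0],[0.23,0.44,3.43,0,-0.01,-0.001,-1.0],[0.27,0.43,3.43,-0.001,-0.011,0,-1.0],[0.31,0.43,3.42,0,-0.01,-0.001,-1.0]]
[[0.34,0.43,3.42,-0.001,-0.011,0,-1.0],[0.37,0.44,3.41,0,-0.01,-0.001,-1.0]]
```

>>> play_rows(
  targets=[
    [0,0.2,2.0,0,-0.011,-0.001,-1],
    [0,0.3,3.4,0,-0.011,-0.001,-1],
    [0.05,0.3,3.4,0,-0.011,-0.001,-1],
    [0.1,0.3,3.4,0,-0.011,-0.001,-1],
    [0.15,0.3,3.4,0,-0.011,-0.001,-1],
    [0.15,0.3,3.4,0,-0.011,0,-1],
    [0.2,0.3,3.4,0,-0.01,0,-1],
    [0.25,0.3,3.4,0,-0.01,0,-1],
    [0.25,0.4,3.4,0,-0.01,0,-1],
    [0.3,0.4,3.4,0,-0.01,0,-1],
  ],
)

```text
t: 16.6
tool_pos: [0.559, 0.1531, 0.1362]
ee_rot: [-1.574, -0.007, 0.158]
force: [0.7, 0.2, -0.3]
gripper_width: 0.0283
```

```bash
python3 plan.py -1 3.7 0.5525,0.232,0.09,0.185
```

```text
pos [0.559  0.1531 0.1362] [-1.5739 -0.0065  0.1583] w 0.0283 t 16.6 F [ 0.7  0.2 -0.3]
[[0.19,1.53,2.64,0.001,-0.009,0.002,-1.0],[0.22,1.54,2.63,0.001,-0.009,0.002,-1.0],[0.24,1.54,2.63,0.001,-0.009,0.002,-1.0]]
```

>>> play_rows(
  targets=[
    [0.2,1.5,2.6,0.001,-0.009,0.002,-1],
    [0.2,1.5,2.6,0.001,-0.009,0.002,-1],
    [0.2,1.4,2.0,0.001,-0.007,0.002,-1],
    [0,0,0,0,0,0,-1],
    [0,0,0,0,0,0,-1],
  ],
)

```text
t: 17.02
tool_pos: [0.5506, 0.2353, 0.0898]
ee_rot: [-1.57, -0.001, 0.192]
force: [0.5, -0.5, -0.7]
gripper_width: 0.0284
```

```bash
python3 plan.py -1 2 0.5525,0.232,0.032,0.185;python3 -c "
from h import *;grab('wrist','w14')"
```

```text
pos [0.5506 0.2353 0.0898] [-1.5705e+00 -7.0000e-04  1.9240e-01] w 0.0284 t 17.02 F [ 0.5 -0.5 -0.7]
[[0.04,1.93,-0.12,0,0.002,0.0,-1.0],[0.04,1.93,-0.12,0,0.003,0.0,-1.0],[0.04,1.92,-0.13,0,0.002,0.001,-1.0]]
```

View pics/w14.png

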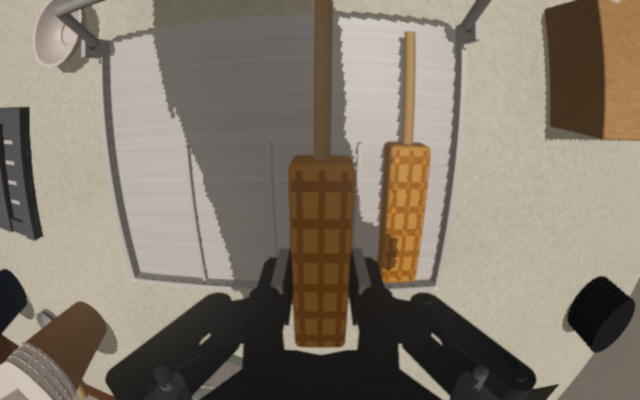

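Held straight, over the second lane; lower.

>>> play_rows(
  targets=[
    [0.05,1.9,-0.1,0,0.002,0,-1],
    [0.05,1.9,-0.1,0,0.002,0,-1],
    [0,1.5,-0.1,0,0.002,0,-1],
    [0,0.5,0,0,0,0,-1],
    [0,0.2,0,0,0,0,-1],
    [0,0,0,0,0,0,-1],
  ],
)

```text
t: 17.57
tool_pos: [0.5555, 0.2278, 0.0325]
ee_rot: [-1.57, -0.007, 0.18]
force: [0.2, -0.4, -0.7]
gripper_width: 0.0282
```

```bash
python3 plan.py -1 3 0.5525,0.232,0.0195,0.185
```

```text
pos [0.5555 0.2278 0.0325] [-1.5699 -0.0071  0.18  ] w 0.0282 t 17.57 F [ 0.2 -0.4 -0.7]
[[-0.23,1.3,0.47,-0.001,-0.005,0.007,-1.0]]
```

>>> play_rows(
  targets=[
    [-0.15,0.6,0.25,0,-0.003,0.004,-1],
    [-0.1,0.5,0.1,0,-0.002,0.003,-1],
    [0,0.2,0,0,0,0,-1],
    [0,0,0,0,0,0,-1],
  ],
)

```text
t: 17.9
tool_pos: [0.5537, 0.2308, 0.0214]
ee_rot: [-1.569, -0.004, 0.185]
force: [-0.2, -0.2, -1.3]
gripper_width: 0.0282
```

```bash
python3 plan.py -1 3 0.5525,0.232,0.0195,0.185
```

```text
pos [0.5537 0.2308 0.0214] [-1.5693 -0.0035  0.1846] w 0.0282 t 17.9 F [-0.2 -0.2 -1.3]
[[-0.09,0.19,0.14,-0.001,0,0.004,-1.0]]
```

>>> play_rows(
  targets=[
    [-0.1,0.15,0.1,0,0,0.004,-1],
    [0,0.1,0,0,0,0,-1],
    [0,0,0,0,0,0,0.05],
    [0,0,0,0,0,0,0.05],
    [0,0,0,0,0,0,0.05],
    [0,-1.5,0,0,0,0,0.05],
    [0,-2.5,0,0,0,0,0.05],
    [0,-3,0,0,0,0,0.05],
    [0,-3,0,0,0,0,0.05],
    [0,-3,0,0,0,0,0.05],
  ],
)

```text
t: 18.73
tool_pos: [0.5498, 0.2308, 0.1474]
ee_rot: [-1.571, 0.012, 0.185]
force: [0.2, 0.2, 0.5]
gripper_width: 0.0451
```

```bash
python3 - <<'E'
from waf import *
st,c=grab("wrist","w15")
E
python3 plan.py 0.15 3.8 0.5815,-0.243,0.15,-3.08
```

```text
pos [0.552  0.2316 0.1543] [-1.5697  0.0034  0.1852] w 0.0449 t 18.78 F [ 0.7 -0.3  6.6]
[[-0.21,0.01,-1.69,0,-0.108,0.0,0.15],[-0.39,0.01,-1.65,0,-0.108,0.0,0.15],[-0.56,0.01,-1.6,0,-0.108,0.0,0.15],[-0.73,0.01,-1.53,0,-0.108,0.0,0.15],[-0.9,0.02,-1.44,0,-0.108,0.0,0.15],[-1.05,0.01,-1.34,0,-0.108,0.0,0.15],[-1.18,0.02,-1.22,0,-0.108,0.0,0.15],[-1.31,0.01,-1.08,0,-0.108,0.0,0.15],[-1.42,0.02,-0.94,0,-0.108,0.0,0.15],[-1.51,0.01,-0.78,0,-0.108,0.0,0.15]]
[[-1.58,0.02,-0.61,0,-0.108,0.0,0.15],[-1.64,0.01,-0.44,0,-0.108,0.0,0.15],[-1.68,0.02,-0.26,0,-0.108,0.0,0.15],[-1.7,0.01,-0.07,0,-0.108,0.0,0.15],[-1.69,0.02,0.11,0,-0.108,0.0,0.15],[-1.67,0.01,0.29,0,-0.108,0.0,0.15],[-1.63,0.02,0.47,0,-0.108,0.0,0.15],[-1.57,0.01,0.64,0,-0.107,0.0,0.15],[-1.49,0.02,0.81,0,-0.108,0.0,0.15],[-1.4,0.01,0.96,0,-0.107,0.0,0.15]]
[[-1.29,0.02,1.11,0,-0.108,0.0,0.15],[-1.16,0.01,1.24,0,-0.107,0.001,0.15],[-1.02,0.02,1.36,0,-0.108,0.0,0.15],[-0.87,0.02,1.46,0,-0.107,0.001,0.15],[-0.71,0.02,1.55,0,-0.108,0.0,0.15],[-0.54,0.01,1.61,0,-0.107,0.001,0.15],[-0.36,0.02,1.66,0,-0.108,0.0,0.15],[-0.18,0.01,1.69,-0.001,-0.107,0.001,0.15]]
```

View pics/w15.png

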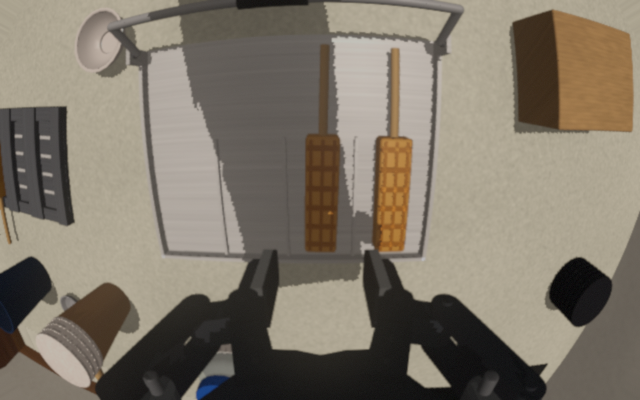

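```bash
python3 plan.py 0.15 3.8 0.583,-0.243,0.14,0.06
```

```text
pos [0.552  0.2316 0.1543] [-1.5697  0.0034  0.1852] w 0.0449 t 18.78 F [ 0.7 -0.3  6.6]
[[-0.44,0.11,-3.63,0,0.01,0,0.15],[-0.4,0.11,-3.64,0,0.01,0,0.15],[-0.36,0.11,-3.64,0,0.01,0,0.15],[-0.33,0.11,-3.64,0,0.01,0,0.15],[-0.29,0.11,-3.65,0,0.009,0,0.15],[-0.26,0.11,-3.65,0,0.01,0,0.15],[-0.22,0.11,-3.65,0,0.009,-0.001,0.15],[-0.19,0.1,-3.65,0,0.01,0,0.15],[-0.15,0.11,-3.66,0,0.009,-0.001,0.15],[-0.12,0.1,-3.66,0,0.01,0,0.15]]
[[-0.09,0.11,-3.66,0,0.009,-0.001,0.15],[-0.05,0.1,-3.66,0,0.01,0,0.15],[-0.02,0.11,-3.66,-0.001,0.009,-0.001,0.15]]
```

>>> play_rows(
  targets=[
    [-0.4,0,-2.5,0,0.01,0,0.15],
    [-0.4,0.1,-3.6,0,0.01,0,0.15],
    [-0.35,0.1,-3.6,0,0.01,0,0.15],
    [-0.35,0.1,-3.6,0,0.01,0,0.15],
    [-0.3,0.1,-3.6,0,0.01,0,0.15],
    [-0.25,0.1,-3.6,0,0.01,0,0.15],
    [-0.2,0.1,-3.6,0,0.01,0,0.15],
    [-0.2,0.1,-3.6,0,0.01,0,0.15],
    [-0.15,0.1,-3.6,0,0.01,0,0.15],
    [-0.1,0.1,-3.6,0,0.01,0,0.15],
  ],
)

```text
t: 19.62
tool_pos: [0.5758, -0.126, 0.1502]
ee_rot: [-1.568, -0.01, 0.091]
force: [-0.0, -0.3, 0.2]
gripper_width: 0.0493
```

```bash
python3 plan.py 0.15 3.8 0.583,-0.243,0.12,0.06;python3 - <<'E'
from waf import *
st,c=grab("top","t16")
for b in blocks(c,(160,130,490,270)): print(np.round(b[0],1),np.round(b[1],4),"ang %.3f len %.3f %.3f"%b[2:])
E
```

```text
pos [ 0.5758 -0.126   0.1502] [-1.5684 -0.0103  0.0913] w 0.0493 t 19.62 F [-0.  -0.3  0.2]
[[-0.1,0.75,-2.93,-0.001,0.008,0.003,0.15],[-0.07,0.75,-2.93,-0.001,0.008,0.002,0.15],[-0.04,0.75,-2.93,0,0.008,0.003,0.15],[-0.02,0.75,-2.93,-0.001,0.007,0.002,0.15]]
[222.6 185.5] [0.5511 0.2313] ang 0.170 len 0.106 0.028
[193.  186.5] [0.539  0.2966] ang 0.213 len 0.105 0.027
[462.5 204.5] [ 0.5873 -0.3068] ang 0.069 len 0.108 0.029
```

>>> play_rows(
  targets=[
    [-0.1,0.7,-2.9,0,0.008,0.003,0.15],
    [-0.05,0.7,-2.9,0,0.008,0.003,0.15],
    [-0.05,0.7,-2.9,0,0.006,0.003,0.15],
    [0,0.6,-2.2,0,0.005,0.002,0.15],
    [0,0,0,0,0,0,0.15],
    [0,0,0,0,0,0,0.15],
  ],
)

```text
t: 20.17
tool_pos: [0.5815, -0.25, 0.1212]
ee_rot: [-1.57, -0.001, 0.053]
force: [-0.5, 0.8, 1.0]
gripper_width: 0.0493
```

```bash
python3 - <<'E'
from waf import *
st,c=grab("wrist","w17")
print(st["tool_pos"],st["ee_rot"])
for b in blocks(c,None,.03,st): print(np.round(b[0],1),np.round(b[1],4),"ang %.3f len %.3f %.3f"%b[2:])
E
python3 plan.py 0.15 2.2 0.583,-0.2435,0.04,0.06
```

```text
[ 0.58151177 -0.25002964  0.12124943] [-1.57049537e+00 -7.40666087e-04  5.30506726e-02]
[18.5 32. ] [ 0.3993 -0.5967] ang 1.274 len 0.092 0.074
[328. 200.] [ 0.5822 -0.2444] ang 0.081 len 0.109 0.027
[250.8 199.5] [ 0.5846 -0.3084] ang 0.053 len 0.103 0.030
pos [ 0.5814 -0.2498  0.1212] [-1.5706e+00 -6.0000e-04  5.3300e-02] w 0.0491 t 20.22 F [ 0.6 -0.1 -1. ]
[[0.05,2.03,0.15,0,-0.002,0.0,0.15],[0.05,2.03,0.16,0,-0.002,0.0,0.15],[0.04,2.03,0.15,0,-0.001,0.0,0.15],[0.05,2.03,0.16,0,-0.002,0.001,0.15]]
```

View pics/w17.png

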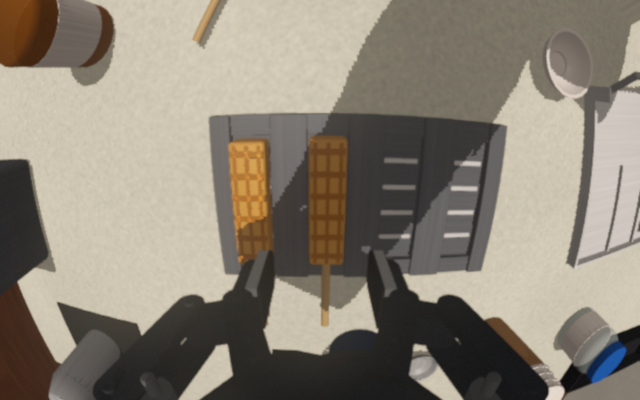

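>>> play_rows(
  targets=[
    [0.05,2.0,0.1,0,-0.002,0,0.15],
    [0.05,2.0,0.1,0,-0.002,0,0.15],
    [0,2.0,0.05,0,-0.001,0,0.15],
    [0,1.8,0,0,0,0,0.15],
    [0,1.2,0,0,0,0,0.15],
    [0,0.4,0,0,0,0,0.15],
    [0,0,0,0,0,0,0.15],
  ],
)

```text
t: 20.8
tool_pos: [0.5852, -0.2413, 0.0276]
ee_rot: [-1.573, -0.007, 0.065]
force: [-0.6, -0.5, 0.1]
gripper_width: 0.0496
```

```bash
python3 plan.py 0.15 3 0.583,-0.2444,0.0165,0.06
```

```text
pos [ 0.5852 -0.2413  0.0276] [-1.5733 -0.0066  0.0653] w 0.0496 t 20.8 F [-0.6 -0.5  0.1]
[[-0.25,1.11,-0.29,0.002,0.005,0.007,0.15]]
```

>>> play_rows(
  targets=[
    [-0.2,0.6,-0.2,0,0.003,0.005,0.15],
    [-0.1,0.4,-0.1,0,0.001,0,0.15],
    [0,0.1,0,0,0,0,0.15],
    [0,0,0,0,0,0,0.15],
  ],
)

```text
t: 21.13
tool_pos: [0.5836, -0.2447, 0.0186]
ee_rot: [-1.575, -0.005, 0.062]
force: [-0.2, 0.3, -0.3]
gripper_width: 0.049
```

```bash
python3 plan.py 0.15 3 0.583,-0.2444,0.0165,0.06
```

```text
pos [ 0.5836 -0.2447  0.0186] [-1.5752 -0.0045  0.0618] w 0.049 t 21.13 F [-0.2  0.3 -0.3]
[[-0.06,0.21,0.03,0.004,0.002,0.005,0.15]]
```

>>> play_rows(
  targets=[
    [0,0.2,0,0.004,0,0.004,0.15],
    [0,0,0,0,0,0,-1],
    [0,0,0,0,0,0,-1],
    [0,0,0,0,0,0,-1],
    [0,0,0,0,0,0,-1],
    [0,0,0,0,0,0,-1],
  ],
)

```text
t: 21.63
tool_pos: [0.5845, -0.2454, 0.0185]
ee_rot: [-1.572, -0.003, 0.061]
force: [0.6, 0.3, 0.1]
gripper_width: 0.0284
```

```bash
python3 plan.py -1 3 0.58,-0.245,0.19,0.06
```

```text
pos [ 0.5845 -0.2454  0.0185] [-1.5722 -0.0028  0.0612] w 0.0284 t 21.63 F [0.6 0.3 0.1]
[[-0.07,-2.86,0.01,0.0,0.0,0.0,-1.0],[-0.07,-2.86,0.01,0.0,0.0,0.001,-1.0],[-0.07,-2.86,0.01,0.0,0.0,0.0,-1.0],[-0.07,-2.86,0.0,0.0,0.0,0.001,-1.0],[-0.07,-2.85,0.01,0.001,0.001,0.0,-1.0],[-0.06,-2.86,0.01,0.0,0.0,0.001,-1.0]]
```

>>> play_rows(
  targets=[
    [0,-1.5,0,0,0,0,-1],
    [0,-2.5,0,0,0,0,-1],
    [0,-2.9,0,0,0,0,-1],
    [0,-2.9,0,0,0,0,-1],
    [0,-2.9,0,0,0,0,-1],
    [0,-2.2,0,0,0,0,-1],
  ],
)

```text
t: 22.13
tool_pos: [0.5812, -0.2439, 0.1661]
ee_rot: [-1.566, 0.009, 0.061]
force: [1.1, -0.7, -1.0]
gripper_width: 0.0285
```

```bash
python3 plan.py -1 3 0.565,-0.05,0.17,-1.45 0.5595,0.166,0.11,-2.957;python3 -c "
from h import *;grab('wrist','w18')"
```

```text
pos [ 0.5812 -0.2439  0.1661] [-1.5655  0.0091  0.0612] w 0.0285 t 22.13 F [ 1.1 -0.7 -1. ]
[[-0.03,-0.02,1.39,0.0,0.108,-0.001,-1.0],[-0.18,-0.02,1.38,0.0,0.108,-0.001,-1.0],[-0.33,-0.02,1.35,0.0,0.108,-0.001,-1.0],[-0.47,-0.02,1.31,0.0,0.108,-0.001,-1.0],[-0.61,-0.02,1.25,0.0,0.108,-0.001,-1.0],[-0.74,-0.02,1.17,0.0,0.108,-0.001,-1.0],[-0.86,-0.02,1.09,0.0,0.108,-0.001,-1.0],[-0.98,-0.02,0.99,0.0,0.108,-0.001,-1.0],[-1.08,-0.03,0.88,0.0,0.108,0,-1.0],[-1.16,-0.03,0.76,0.0,0.108,-0.001,-1.0]]
[[-1.24,-0.03,0.63,0.0,0.108,0,-1.0],[-1.3,-0.02,0.49,0.0,0.108,0,-1.0],[-1.34,-0.03,0.34,0.001,0.108,-0.001,-1.0],[-1.38,-0.02,0.2,0.0,0.107,0,-1.0],[-1.54,0.43,0.15,0.0,0.108,0,-1.0],[-1.54,0.43,-0.02,0.0,0.108,0,-1.0],[-1.53,0.43,-0.19,0.0,0.108,0,-1.0],[-1.5,0.43,-0.35,0.0,0.108,0,-1.0],[-1.46,0.43,-0.51,0.0,0.108,0,-1.0],[-1.39,0.43,-0.66,0.0,0.107,0.0,-1.0]]
[[-1.31,0.43,-0.81,0.0,0.108,0.0,-1.0],[-1.22,0.43,-0.95,0.0,0.107,0.0,-1.0],[-1.11,0.43,-1.07,0.0,0.108,0.0,-1.0],[-0.99,0.43,-1.18,0.0,0.107,0.0,-1.0],[-0.86,0.43,-1.28,0.0,0.108,0.0,-1.0],[-0.72,0.42,-1.37,0.0,0.107,0.0,-1.0],[-0.56,0.43,-1.44,0.0,0.108,0.0,-1.0],[-0.41,0.42,-1.49,0.0,0.107,0.0,-1.0]]
```

View pics/w18.png

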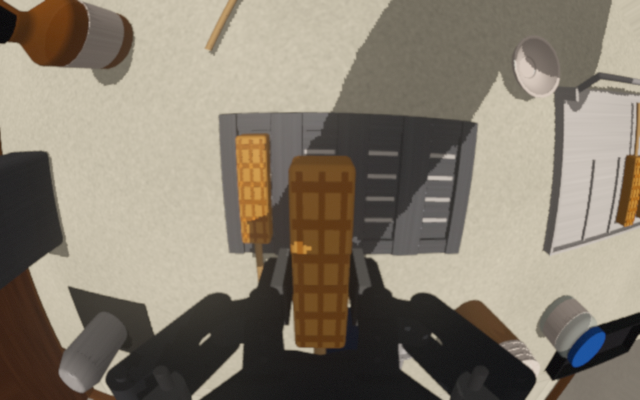

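>>> play_rows(
  targets=[
    [0,-0.2,0.7,0,0.06,-0.001,-1],
    [-0.2,-0.1,1.4,0,0.108,-0.001,-1],
    [-0.3,0,1.35,0,0.108,-0.001,-1],
    [-0.45,0,1.3,0,0.108,-0.001,-1],
    [-0.6,0,1.25,0,0.108,-0.001,-1],
    [-0.75,0,1.2,0,0.108,-0.001,-1],
    [-0.85,0,1.1,0,0.108,-0.001,-1],
    [-1.0,0,1.0,0,0.108,0,-1],
    [-1.1,0,0.9,0,0.108,0,-1],
    [-1.15,0,0.75,0,0.108,0,-1],
  ],
)

```text
t: 23.02
tool_pos: [0.5676, -0.1096, 0.1748]
ee_rot: [-1.566, -0.005, -1.019]
force: [-0.1, -0.2, -0.9]
gripper_width: 0.0284
```

```bash
python3 plan.py -1 3 0.565,-0.04,0.16,-1.45 0.5595,0.166,0.11,-2.957
```

```text
pos [ 0.5676 -0.1096  0.1748] [-1.5663 -0.0053 -1.0192] w 0.0284 t 23.02 F [-0.1 -0.2 -0.9]
[[-1.52,0.36,0.85,-0.001,0.108,0.001,-1.0],[-1.6,0.37,0.69,-0.002,0.108,0.001,-1.0],[-1.66,0.37,0.51,-0.001,0.107,0.001,-1.0],[-1.71,0.36,0.33,-0.002,0.108,0.001,-1.0],[-1.47,0.36,0.14,0.0,0.108,0.0,-1.0],[-1.47,0.36,-0.02,0.0,0.108,0.0,-1.0],[-1.46,0.36,-0.18,0.0,0.108,0.0,-1.0],[-1.43,0.36,-0.34,0.0,0.108,0.0,-1.0],[-1.39,0.36,-0.49,0,0.107,0.0,-1.0],[-1.33,0.36,-0.63,0,0.108,0.0,-1.0]]
[[-1.25,0.35,-0.77,0,0.107,0.0,-1.0],[-1.16,0.36,-0.9,0,0.108,0.0,-1.0],[-1.06,0.35,-1.02,0,0.107,0.0,-1.0],[-0.94,0.36,-1.13,0,0.108,0.0,-1.0],[-0.82,0.35,-1.23,0,0.107,0.0,-1.0],[-0.68,0.36,-1.31,0,0.108,0.0,-1.0],[-0.54,0.35,-1.37,0,0.107,0.0,-1.0],[-0.38,0.36,-1.42,0,0.108,0.0,-1.0]]
```

>>> play_rows(
  targets=[
    [-1.5,0.2,0.85,-0.001,0.108,0.001,-1],
    [-1.6,0.2,0.7,-0.001,0.108,0.001,-1],
    [-1.65,0.2,0.5,-0.001,0.108,0.001,-1],
    [-1.7,0.2,0.35,-0.001,0.108,0.001,-1],
    [-1.5,0.2,0.15,0,0.108,0,-1],
    [-1.5,0.2,0,0,0.108,0,-1],
    [-1.5,0.2,-0.2,0,0.108,0,-1],
    [-1.45,0.2,-0.35,0,0.108,0,-1],
    [-1.4,0.2,-0.5,0,0.108,0,-1],
    [-1.35,0.2,-0.65,0,0.108,0,-1],
  ],
)

```text
t: 23.85
tool_pos: [0.565, 0.0577, 0.1517]
ee_rot: [-1.571, 0.0, -2.156]
force: [1.0, -0.7, -0.5]
gripper_width: 0.0282
```

```bash
python3 plan.py -1 3 0.5595,0.166,0.09,-2.957
```

```text
pos [0.565  0.0577 0.1517] [-1.5711e+00  2.0000e-04 -2.1557e+00] w 0.0282 t 23.85 F [ 1.  -0.7 -0.5]
[[-1.09,0.77,-0.8,0.0,0.1,0,-1.0],[-1.0,0.77,-0.91,0.0,0.1,0,-1.0],[-0.91,0.77,-1.01,0.0,0.1,0,-1.0],[-0.8,0.77,-1.09,0.0,0.1,0,-1.0],[-0.69,0.77,-1.17,0.0,0.1,0.0,-1.0],[-0.57,0.78,-1.23,0.0,0.1,0.0,-1.0],[-0.45,0.77,-1.28,0.0,0.101,0.0,-1.0],[-0.32,0.78,-1.32,0.0,0.1,0.0,-1.0]]
```

>>> play_rows(
  targets=[
    [-1.1,0.7,-0.8,0,0.1,0,-1],
    [-1.0,0.7,-0.9,0,0.1,0,-1],
    [-0.9,0.7,-1.0,0,0.1,0,-1],
    [-0.8,0.7,-1.1,0,0.1,0,-1],
    [-0.7,0.7,-1.15,0,0.1,0,-1],
    [-0.55,0.7,-1.2,0,0.1,0,-1],
    [-0.45,0.7,-1.2,0,0.095,0,-1],
    [-0.3,0.7,-1.0,0,0.07,0,-1],
    [0,0,0,0,0,0,-1],
    [0,0,0,0,0,0,-1],
  ],
)

```text
t: 24.68
tool_pos: [0.5606, 0.1694, 0.0905]
ee_rot: [-1.571, -0.002, -2.962]
force: [0.5, -0.1, -0.6]
gripper_width: 0.0283
```

```bash
python3 plan.py -1 2 0.5595,0.166,0.032,-2.957;python3 -c "
from h import *;grab('wrist','w19')"
```

```text
pos [0.5606 0.1694 0.0905] [-1.5710e+00 -2.2000e-03 -2.9616e+00] w 0.0283 t 24.68 F [ 0.5 -0.1 -0.6]
[[0.05,1.95,0.11,0.0,-0.002,0.001,-1.0],[0.06,1.95,0.1,0.0,-0.001,0.001,-1.0],[0.05,1.95,0.11,0.0,-0.002,0.0,-1.0]]
```

View pics/w19.png

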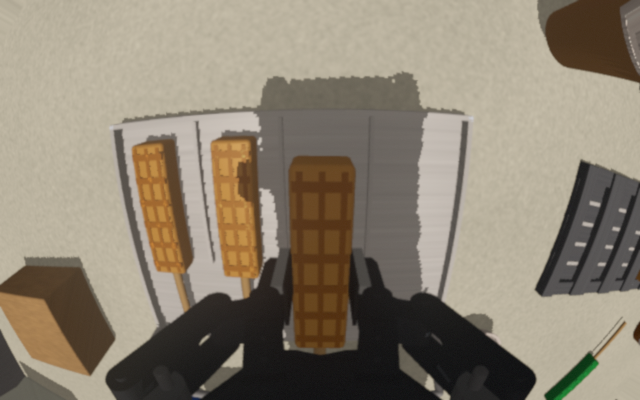

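>>> play_rows(
  targets=[
    [0.05,1.9,0.1,0,-0.001,0,-1],
    [0.05,1.9,0.1,0,-0.001,0,-1],
    [0,1.5,0,0,0,0,-1],
    [0,0.5,0,0,0,0,-1],
    [0,0.2,0,0,0,0,-1],
    [0,0,0,0,0,0,-1],
  ],
)

```text
t: 25.23
tool_pos: [0.5621, 0.1636, 0.0323]
ee_rot: [-1.571, 0.003, -2.95]
force: [1.1, 0.1, -0.7]
gripper_width: 0.0284
```

```bash
python3 plan.py -1 3 0.5595,0.166,0.0185,-2.957
```

```text
pos [0.5621 0.1636 0.0323] [-1.5709  0.0035 -2.9503] w 0.0284 t 25.23 F [ 1.1  0.1 -0.7]
[[0.21,1.38,-0.29,0.0,0.007,-0.003,-1.0]]
```

>>> play_rows(
  targets=[
    [0.15,0.7,-0.2,0,0.005,-0.003,-1],
    [0.05,0.5,0,0,0.002,0,-1],
    [0,0.2,0,0,0,0,-1],
    [0,0,0,0,0,0,-1],
  ],
)

```text
t: 25.57
tool_pos: [0.5609, 0.1651, 0.0198]
ee_rot: [-1.571, 0.004, -2.957]
force: [0.2, -1.0, -0.5]
gripper_width: 0.0284
```

```bash
python3 plan.py -1 3 0.5595,0.166,0.0185,-2.957
```

```text
pos [0.5609 0.1651 0.0198] [-1.571   0.0041 -2.9571] w 0.0284 t 25.57 F [ 0.2 -1.  -0.5]
[[0.12,0.13,-0.11,0.0,0,-0.004,-1.0]]
```

>>> play_rows(
  targets=[
    [0.1,0.1,-0.1,0,0,-0.004,-1],
    [0,0.05,0,0,0,0,-1],
    [0,0,0,0,0,0,0.05],
    [0,0,0,0,0,0,0.05],
    [0,0,0,0,0,0,0.05],
    [0,-1.5,0,0,0,0,0.05],
    [0,-2.5,0,0,0,0,0.05],
    [0,-3,0,0,0,0,0.05],
    [0,-3,0,0,0,0,0.05],
    [0,-3,0,0,0,0,0.05],
  ],
)

```text
t: 26.4
tool_pos: [0.557, 0.1655, 0.1473]
ee_rot: [-1.571, -0.011, -2.957]
force: [0.1, 0.5, -0.0]
gripper_width: 0.0449
```

```bash
python3 - <<'E'
from waf import *
st,c=grab("wrist","w20")
st,c=grab("scene","s20")
E
python3 plan.py 0.15 3.7 0.586,-0.307,0.15,-3.08
```

```text
pos [0.5593 0.1661 0.1515] [-1.5710e+00 -2.2000e-03 -2.9565e+00] w 0.0445 t 26.5 F [ 0.1 -0.  -0.6]
[[0.47,0.01,3.61,0.0,0.01,0.0,0.15],[0.43,0.01,3.62,0.0,0.009,0.0,0.15],[0.4,0.01,3.62,0.0,0.01,0.0,0.15],[0.36,0.01,3.63,0.0,0.009,0.0,0.15],[0.33,0.01,3.63,0.0,0.01,0.0,0.15],[0.29,0.01,3.63,0.0,0.009,0.0,0.15],[0.26,0.01,3.64,0.0,0.01,0.0,0.15],[0.23,0.01,3.64,0,0.009,0.0,0.15],[0.19,0.01,3.64,0,0.01,0.0,0.15],[0.16,0.02,3.64,0,0.009,0.001,0.15]]
[[0.12,0.01,3.64,0,0.01,0.0,0.15],[0.09,0.02,3.65,0,0.009,0.001,0.15],[0.06,0.01,3.64,0,0.01,0.0,0.15]]
```

View pics/w20.png

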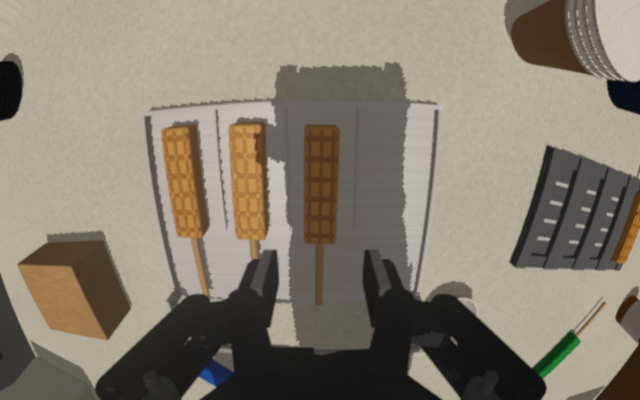

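View pics/s20.png

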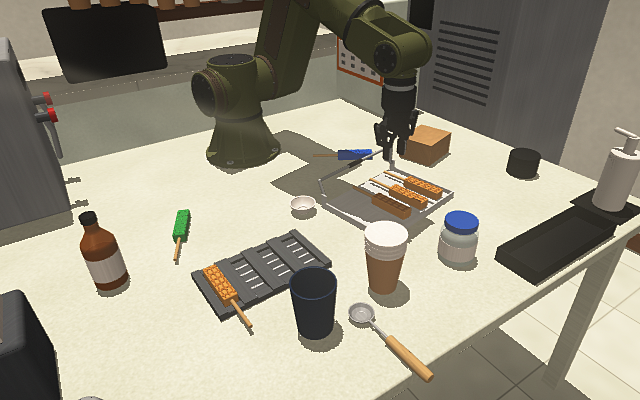

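Three laid flat in three lanes. On to the fourth, in the mould's last cavity.

>>> play_rows(
  targets=[
    [0.45,0,2.5,0,0.01,0,0.15],
    [0.45,0,3.6,0,0.01,0,0.15],
    [0.4,0,3.6,0,0.01,0,0.15],
    [0.35,0,3.6,0,0.01,0,0.15],
    [0.35,0,3.6,0,0.01,0,0.15],
    [0.3,0,3.6,0,0.01,0,0.15],
    [0.25,0,3.6,0,0.01,0,0.15],
    [0.25,0,3.6,0,0.01,0,0.15],
    [0.2,0,3.6,0,0.01,0,0.15],
    [0.15,0,3.6,0,0.01,0,0.15],
  ],
)

```text
t: 27.33
tool_pos: [0.5765, -0.1926, 0.1505]
ee_rot: [-1.572, 0.001, -3.05]
force: [1.1, 1.0, 0.4]
gripper_width: 0.0492
```

```bash
python3 plan.py 0.15 3.7 0.5855,-0.307,0.12,-3.08
```

```text
pos [ 0.5765 -0.1926  0.1505] [-1.5721e+00  1.5000e-03 -3.0502e+00] w 0.0492 t 27.33 F [1.1 1.  0.4]
[[0.04,0.76,2.87,0.0,0.007,0,0.15],[0.02,0.76,2.87,0.0,0.008,0,0.15],[-0.01,0.76,2.87,0.001,0.007,-0.001,0.15],[-0.02,0.76,2.87,0.0,0.008,0,0.15]]
```

>>> play_rows(
  targets=[
    [0,0.7,2.8,0,0.007,0,0.15],
    [0,0.7,2.8,0,0.007,0,0.15],
    [0,0.7,2.8,0,0.007,0,0.15],
    [0,0.7,2.0,0,0.005,0,0.15],
    [0,0,0,0,0,0,0.15],
    [0,0,0,0,0,0,0.15],
  ],
)

```text
t: 27.83
tool_pos: [0.5825, -0.3095, 0.118]
ee_rot: [-1.572, 0.001, -3.086]
force: [-0.0, 0.4, -0.6]
gripper_width: 0.049
```

```bash
python3 - <<'E'
from waf import *
st,c=grab("wrist","w21")
print(st["tool_pos"],st["ee_rot"])
for b in blocks(c,None,.03,st): print(np.round(b[0],1),np.round(b[1],4),"ang %.3f len %.3f %.3f"%b[2:])
st,c=grab("top","t21",2,(160,130,480,270))
for b in blocks(c,(160,130,490,270)): print(np.round(b[0],1),np.round(b[1],4),"ang %.3f len %.3f %.3f"%b[2:])
E
python3 plan.py 0.15 2.2 0.586,-0.307,0.04,-3.08
```

```text
[ 0.58253269 -0.30948594  0.11798165] [-1.57211522e+00  6.05673753e-04 -3.08609044e+00]
[320.5 191.5] [ 0.5907 -0.3097] ang 0.075 len 0.108 0.028
[222.8 185.5] [0.5512 0.2306] ang 0.161 len 0.106 0.029
[193.5 186.5] [0.5392 0.2954] ang 0.188 len 0.106 0.028
[252.  186.5] [0.5586 0.1653] ang 0.181 len 0.105 0.027
pos [ 0.5827 -0.3085  0.1184] [-1.5721e+00  7.0000e-04 -3.0848e+00] w 0.0488 t 27.93 F [-0.3  1.2 -0.2]
[[-0.08,1.96,-0.03,0.0,-0.001,0,0.15],[-0.08,1.96,-0.03,0.0,-0.001,0,0.15],[-0.09,1.96,-0.03,0.001,-0.001,0,0.15],[-0.08,1.96,-0.03,0.0,-0.002,-0.001,0.15]]
```

View pics/w21.png

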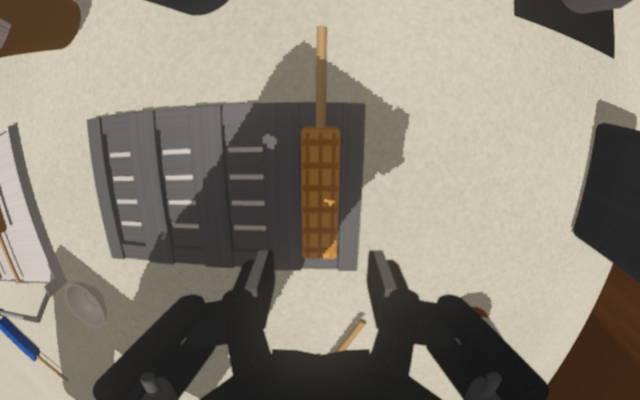

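View pics/t21.png

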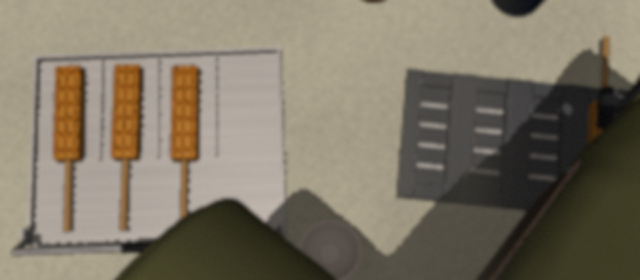

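>>> play_rows(
  targets=[
    [-0.1,2.0,-0.03,0,-0.001,0,0.15],
    [-0.1,2.0,0,0,-0.001,0,0.15],
    [-0.1,2.0,0,0,-0.001,0,0.15],
    [-0.1,1.8,0,0,0,0,0.15],
    [0,1.2,0,0,0,0,0.15],
    [0,0.4,0,0,0,0,0.15],
    [0,0,0,0,0,0,0.15],
  ],
)

```text
t: 28.52
tool_pos: [0.5903, -0.3016, 0.0254]
ee_rot: [-1.569, 0.007, -3.073]
force: [1.1, -0.1, 0.0]
gripper_width: 0.049
```

```bash
python3 plan.py 0.15 3 0.588,-0.3085,0.0165,-3.08
```

```text
pos [ 0.5903 -0.3016  0.0254] [-1.5685  0.0068 -3.0734] w 0.049 t 28.52 F [ 1.1 -0.1  0. ]
[[0.29,0.89,0.67,-0.002,0.007,-0.007,0.15]]
```

>>> play_rows(
  targets=[
    [0.2,0.1,0.5,-0.002,0.005,-0.005,0.15],
    [0,0.4,0.1,0,0.002,0,0.15],
    [0,0.3,0,0,0,0,0.15],
    [0,0,0,0,0,0,0.15],
  ],
)

```text
t: 28.85
tool_pos: [0.59, -0.3085, 0.0203]
ee_rot: [-1.568, 0.005, -3.08]
force: [0.4, -0.2, 0.8]
gripper_width: 0.0489
```

```bash
python3 plan.py 0.15 3 0.588,-0.3085,0.0165,-3.08
```

```text
pos [ 0.59   -0.3085  0.0203] [-1.5682  0.0049 -3.0803] w 0.0489 t 28.85 F [ 0.4 -0.2  0.8]
[[0.21,0.38,-0.01,-0.003,0,-0.005,0.15]]
```

>>> play_rows(
  targets=[
    [0.1,0.3,0,-0.003,0,-0.004,0.15],
    [0,0.1,0,0,0,0,0.15],
    [0,0,0,0,0,0,-1],
    [0,0,0,0,0,0,-1],
    [0,0,0,0,0,0,-1],
    [0,0,0,0,0,0,-1],
    [0,0,0,0,0,0,-1],
  ],
)

```text
t: 29.43
tool_pos: [0.5895, -0.3092, 0.0177]
ee_rot: [-1.57, 0.003, -3.081]
force: [-0.5, 0.4, -0.9]
gripper_width: 0.0284
```

```bash
python3 plan.py -1 3 0.588,-0.3085,0.18,-3.08
```

```text
pos [ 0.5895 -0.3092  0.0177] [-1.5701e+00  2.6000e-03 -3.0808e+00] w 0.0284 t 29.43 F [-0.5  0.4 -0.9]
[[0.02,-2.71,-0.01,0,0,0,-1.0],[0.02,-2.7,-0.01,0,0,-0.001,-1.0],[0.02,-2.71,-0.01,0,0,0,-1.0],[0.02,-2.7,-0.01,0,0,-0.001,-1.0],[0.02,-2.71,-0.01,0,0,0,-1.0],[0.02,-2.7,-0.02,-0.001,-0.001,-0.001,-1.0]]
```

>>> play_rows(
  targets=[
    [0,-1.5,0,0,0,0,-1],
    [0,-2.5,0,0,0,0,-1],
    [0,-2.9,0,0,0,0,-1],
    [0,-2.9,0,0,0,0,-1],
    [0,-2.9,0,0,0,0,-1],
    [0,-2.9,0,0,0,0,-1],
    [0,-1.5,0,0,0,0,-1],
  ],
)

```text
t: 30.02
tool_pos: [0.587, -0.3078, 0.1973]
ee_rot: [-1.574, -0.004, -3.081]
force: [-0.5, -0.4, -0.4]
gripper_width: 0.0283
```

```bash
python3 plan.py -1 3 0.575,-0.11,0.185,-1.45 0.5735,0.1015,0.10,0.185;python3 -c "
from h import *;grab('wrist','w22')"
```

```text
pos [ 0.587  -0.3078  0.1973] [-1.5744 -0.0036 -3.0806] w 0.0283 t 30.02 F [-0.5 -0.4 -0.4]
[[0,0.09,-1.32,0.0,-0.109,0,-1.0],[-0.14,0.09,-1.31,0.0,-0.109,0,-1.0],[-0.29,0.09,-1.29,0.0,-0.109,0,-1.0],[-0.42,0.09,-1.25,0.0,-0.109,0,-1.0],[-0.56,0.09,-1.2,0.0,-0.109,0,-1.0],[-0.69,0.09,-1.13,0.001,-0.109,0,-1.0],[-0.8,0.08,-1.05,0.0,-0.109,0,-1.0],[-0.91,0.08,-0.95,0.0,-0.108,0,-1.0],[-1.01,0.08,-0.85,0.001,-0.109,0,-1.0],[-1.1,0.08,-0.73,0.0,-0.108,0,-1.0]]
[[-1.17,0.09,-0.61,0.001,-0.109,0,-1.0],[-1.23,0.08,-0.48,0.0,-0.108,0,-1.0],[-1.28,0.08,-0.35,0.001,-0.109,-0.001,-1.0],[-1.3,0.09,-0.21,0.0,-0.108,0,-1.0],[-1.32,0.08,-0.06,0.001,-0.109,-0.001,-1.0],[-1.4,0.57,0.16,0.0,-0.109,0.0,-1.0],[-1.38,0.57,0.31,0.0,-0.109,0.0,-1.0],[-1.33,0.57,0.46,0.0,-0.109,0.0,-1.0],[-1.28,0.57,0.6,0.0,-0.109,0.0,-1.0],[-1.2,0.56,0.74,0.0,-0.109,0.0,-1.0]]
[[-1.12,0.57,0.86,0.0,-0.109,0.0,-1.0],[-1.01,0.56,0.98,0.0,-0.109,0.0,-1.0],[-0.9,0.57,1.08,0.0,-0.109,0.0,-1.0],[-0.78,0.56,1.18,0.0,-0.109,0.0,-1.0],[-0.65,0.57,1.25,0.0,-0.109,0.0,-1.0],[-0.51,0.56,1.32,0.0,-0.109,0.0,-1.0],[-0.36,0.57,1.36,0.0,-0.109,0.0,-1.0],[-0.21,0.56,1.4,0.0,-0.109,0.0,-1.0],[-0.05,0.57,1.41,0.0,-0.109,0.0,-1.0],[0.1,0.56,1.4,0.0,-0.109,0.0,-1.0]]
```

View pics/w22.png

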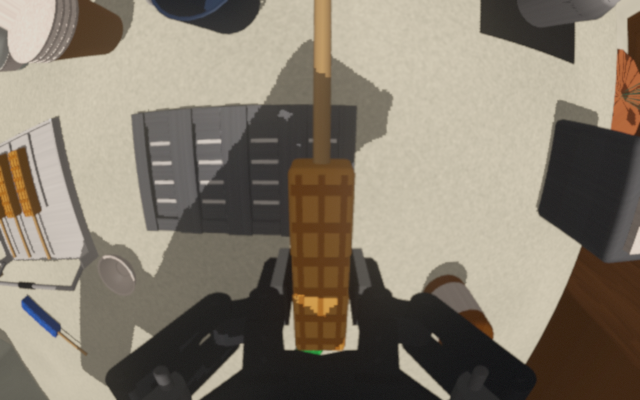

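Held straight; bystanders in place. Turn and carry.

>>> play_rows(
  targets=[
    [0,0,-0.7,0,-0.06,0,-1],
    [-0.15,0,-1.3,0,-0.108,0,-1],
    [-0.3,0,-1.3,0,-0.108,0,-1],
    [-0.4,0,-1.25,0,-0.108,0,-1],
    [-0.55,0,-1.2,0,-0.108,0,-1],
    [-0.7,0,-1.15,0,-0.108,0,-1],
    [-0.8,0,-1.05,0,-0.108,0,-1],
    [-0.9,0,-0.95,0,-0.108,0,-1],
    [-1.0,0,-0.85,0,-0.108,0,-1],
    [-1.1,0,-0.75,0,-0.108,0,-1],
  ],
)

```text
t: 30.9
tool_pos: [0.5825, -0.1789, 0.2121]
ee_rot: [-1.561, 0.0, -2.007]
force: [0.3, -0.4, -1.0]
gripper_width: 0.0286
```

```bash
python3 plan.py -1 3 0.575,-0.10,0.18,-1.45 0.5735,0.1015,0.09,0.185
```

```text
pos [ 0.5825 -0.1789  0.2121] [-1.5612e+00  3.0000e-04 -2.0071e+00] w 0.0286 t 30.9 F [ 0.3 -0.4 -1. ]
[[-1.14,0.53,-0.67,-0.002,-0.093,0.0,-1.0],[-1.2,0.53,-0.57,-0.001,-0.093,0.0,-1.0],[-1.24,0.53,-0.45,-0.002,-0.093,0.001,-1.0],[-1.28,0.53,-0.33,-0.001,-0.093,0.0,-1.0],[-1.3,0.53,-0.21,-0.002,-0.093,0.001,-1.0],[-1.32,0.54,-0.09,-0.001,-0.092,0.0,-1.0],[-1.34,0.6,0.15,0.0,-0.109,0.0,-1.0],[-1.31,0.6,0.3,0.0,-0.109,0.0,-1.0],[-1.27,0.6,0.44,0.0,-0.109,0.0,-1.0],[-1.22,0.6,0.57,0.0,-0.109,0.0,-1.0]]
[[-1.15,0.6,0.7,0.0,-0.109,0.0,-1.0],[-1.06,0.6,0.82,0.0,-0.109,0.0,-1.0],[-0.97,0.6,0.93,0.0,-0.109,0.0,-1.0],[-0.86,0.6,1.03,0.0,-0.109,0.0,-1.0],[-0.74,0.6,1.12,0.0,-0.109,0.0,-1.0],[-0.62,0.6,1.19,0.0,-0.109,0.0,-1.0],[-0.48,0.6,1.25,0.0,-0.109,0.0,-1.0],[-0.34,0.6,1.3,0.0,-0.109,0.0,-1.0],[-0.2,0.6,1.33,0.0,-0.109,0.0,-1.0],[-0.05,0.6,1.34,0.0,-0.109,0.0,-1.0]]
[[0.09,0.59,1.34,0.0,-0.109,0.0,-1.0]]
```

>>> play_rows(
  targets=[
    [-1.15,0.4,-0.7,-0.001,-0.1,0,-1],
    [-1.2,0.4,-0.6,-0.001,-0.1,0,-1],
    [-1.25,0.4,-0.45,-0.001,-0.1,0,-1],
    [-1.3,0.4,-0.35,-0.001,-0.1,0,-1],
    [-1.3,0.4,-0.2,-0.001,-0.1,0,-1],
    [-1.3,0.4,0,-0.001,-0.1,0,-1],
    [-1.3,0.4,0.15,0,-0.108,0,-1],
    [-1.3,0.4,0.3,0,-0.108,0,-1],
    [-1.25,0.4,0.45,0,-0.108,0,-1],
    [-1.2,0.4,0.6,0,-0.108,0,-1],
  ],
)

```text
t: 31.73
tool_pos: [0.5669, -0.0398, 0.1796]
ee_rot: [-1.566, -0.01, -0.921]
force: [-0.2, 1.1, -0.4]
gripper_width: 0.0289
```

```bash
python3 plan.py -1 3 0.5735,0.1015,0.09,0.185
```

```text
pos [ 0.5669 -0.0398  0.1796] [-1.5655 -0.0103 -0.9212] w 0.0289 t 31.73 F [-0.2  1.1 -0.4]
[[-1.0,0.81,0.82,0.0,-0.101,0.001,-1.0],[-0.91,0.81,0.92,0.0,-0.101,0.001,-1.0],[-0.81,0.81,1.0,0.0,-0.1,0.001,-1.0],[-0.7,0.81,1.08,0.0,-0.101,0.001,-1.0],[-0.59,0.81,1.14,0.0,-0.1,0.001,-1.0],[-0.47,0.81,1.2,0.0,-0.101,0.001,-1.0],[-0.35,0.81,1.24,0.0,-0.1,0.001,-1.0],[-0.22,0.81,1.27,0.0,-0.101,0.001,-1.0],[-0.09,0.82,1.28,0.0,-0.1,0.001,-1.0],[0.03,0.81,1.29,0.001,-0.101,0.001,-1.0]]
[[0.17,0.82,1.27,0.0,-0.1,0.002,-1.0]]
```

>>> play_rows(
  targets=[
    [-1.0,0.7,0.8,0,-0.1,0.001,-1],
    [-0.9,0.7,0.9,0,-0.1,0.001,-1],
    [-0.8,0.7,1.0,0,-0.1,0.001,-1],
    [-0.7,0.7,1.1,0,-0.1,0.001,-1],
    [-0.6,0.7,1.15,0,-0.1,0.001,-1],
    [-0.45,0.7,1.2,0,-0.1,0.001,-1],
    [-0.35,0.7,1.2,0,-0.1,0.001,-1],
    [-0.2,0.7,1.25,0,-0.1,0.001,-1],
    [-0.1,0.7,1.25,0,-0.1,0.001,-1],
    [0,0.7,1.1,0,-0.08,0,-1],
  ],
)

```text
t: 32.57
tool_pos: [0.5696, 0.093, 0.1157]
ee_rot: [-1.573, -0.01, 0.113]
force: [-0.0, 0.3, -0.7]
gripper_width: 0.028
```

```bash
python3 plan.py -1 3 0.5735,0.1015,0.09,0.185
```

```text
pos [0.5696 0.093  0.1157] [-1.5731 -0.0101  0.1125] w 0.028 t 32.57 F [-0.   0.3 -0.7]
[[0.46,2.57,0.81,0.003,-0.072,0.01,-1.0]]
```

>>> play_rows(
  targets=[
    [0.2,1.2,0.3,0.001,-0.035,0.005,-1],
    [0.2,1.0,0.2,0.001,-0.02,0.005,-1],
    [0,0,0,0,0,0,-1],
    [0,0,0,0,0,0,-1],
  ],
)

```text
t: 32.9
tool_pos: [0.5727, 0.1009, 0.0941]
ee_rot: [-1.571, 0.0, 0.177]
force: [-0.1, -0.2, -0.2]
gripper_width: 0.0283
```

```bash
python3 plan.py -1 2 0.5735,0.1015,0.032,0.185;python3 -c "
from h import *;grab('wrist','w23')"
```

```text
pos [0.5727 0.1009 0.0941] [-1.5711e+00  3.0000e-04  1.7690e-01] w 0.0283 t 32.9 F [-0.1 -0.2 -0.2]
[[0.02,1.55,0.01,0.0,-0.002,0,-1.0],[0.03,1.55,0.01,0.0,-0.002,0,-1.0],[0.02,1.55,0.01,0.0,-0.002,0,-1.0],[0.03,1.56,0.02,0.0,-0.002,0,-1.0]]
```

View pics/w23.png

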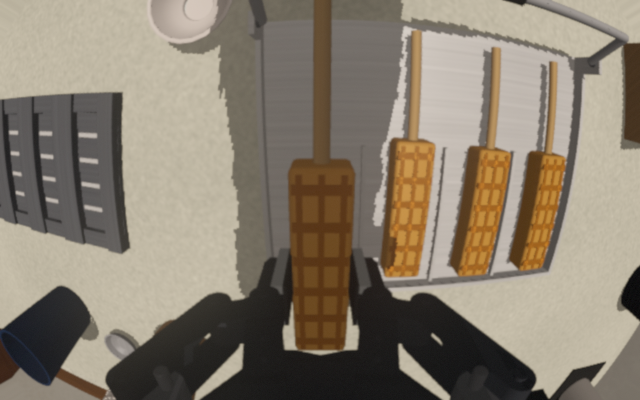

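>>> play_rows(
  targets=[
    [0,1.9,0.05,0,-0.002,0,-1],
    [0,1.9,0.05,0,-0.002,0,-1],
    [0,1.5,0.05,0,-0.002,0,-1],
    [0,0.5,0.05,0,0,0,-1],
    [0,0.3,0,0,0,0,-1],
    [0,0,0,0,0,0,-1],
  ],
)

```text
t: 33.45
tool_pos: [0.5748, 0.1008, 0.0364]
ee_rot: [-1.572, -0.007, 0.174]
force: [-0.5, 0.6, -0.4]
gripper_width: 0.0284
```

```bash
python3 plan.py -1 3 0.5735,0.1015,0.0185,0.185
```

```text
pos [0.5748 0.1008 0.0364] [-1.5719 -0.0074  0.1743] w 0.0284 t 33.45 F [-0.5  0.6 -0.4]
[[-0.13,1.79,0.09,0.001,-0.011,0.007,-1.0]]
```

>>> play_rows(
  targets=[
    [-0.1,0.8,0.05,0,-0.006,0.004,-1],
    [0,0.6,0.05,0,-0.004,0.003,-1],
    [0,0.2,0,0,0,0,-1],
    [0,0,0,0,0,0,-1],
  ],
)

```text
t: 33.78
tool_pos: [0.575, 0.1015, 0.0218]
ee_rot: [-1.572, -0.004, 0.184]
force: [-0.5, -0.3, -0.9]
gripper_width: 0.028
```

```bash
python3 plan.py -1 3 0.5735,0.1015,0.0182,0.185
```

```text
pos [0.575  0.1015 0.0218] [-1.5722 -0.0036  0.1842] w 0.028 t 33.78 F [-0.5 -0.3 -0.9]
[[-0.15,0.35,0.03,0.001,-0.001,0.004,-1.0]]
```

>>> play_rows(
  targets=[
    [-0.1,0.3,0,0,0,0.004,-1],
    [0,0.15,0,0,0,0,-1],
    [0,0,0,0,0,0,-1],
  ],
)

```text
t: 34.03
tool_pos: [0.5743, 0.1013, 0.0173]
ee_rot: [-1.572, -0.0, 0.184]
force: [1.0, 0.2, 0.0]
gripper_width: 0.0286
```

```bash
python3 plan.py -1 3 0.5735,0.1015,0.0182,0.185
```

```text
pos [0.5743 0.1013 0.0173] [-1.5723 -0.      0.1842] w 0.0286 t 34.03 F [1.  0.2 0. ]
[[-0.08,-0.09,0.03,0.001,-0.001,0.0,-1.0]]
```

>>> play_rows(
  targets=[
    [0,0.05,0,0,0,0,-1],
    [0,0,0,0,0,0,0.05],
    [0,0,0,0,0,0,0.05],
    [0,0,0,0,0,0,0.05],
    [0,-1.5,0,0,0,0,0.05],
    [0,-2.5,0,0,0,0,0.05],
    [0,-3,0,0,0,0,0.05],
    [0,-3,0,0,0,0,0.05],
    [0,-3,0,0,0,0,0.05],
    [0,-1,0,0,0,0,0.05],
  ],
)

```text
t: 34.87
tool_pos: [0.5727, 0.1014, 0.1599]
ee_rot: [-1.572, 0.007, 0.184]
force: [-0.5, -0.5, 1.2]
gripper_width: 0.0447
```

```bash
python3 - <<'E'
from waf import *
st,c=grab("wrist","w24")
E
python3 plan.py 0 3.6 0.47,0.175,0.17,-0.7
```

```text
pos [0.5729 0.1014 0.1603] [-1.5719  0.0055  0.1841] w 0.0448 t 34.92 F [0.6 0.1 1.5]
[[-0.98,-0.1,1.01,0.0,0.098,-0.001,0.0],[-1.07,-0.11,0.91,0.0,0.098,0,0.0],[-1.15,-0.1,0.8,0.0,0.098,0,0.0],[-1.23,-0.11,0.69,0.001,0.098,-0.001,0.0],[-1.29,-0.1,0.57,0.0,0.098,0,0.0],[-1.34,-0.11,0.44,0.001,0.099,-0.001,0.0],[-1.37,-0.11,0.3,0.0,0.098,0,0.0],[-1.39,-0.1,0.16,0.001,0.099,-0.001,0.0],[-1.41,-0.11,0.03,0.0,0.098,0,0.0]]
```

View pics/w24.png

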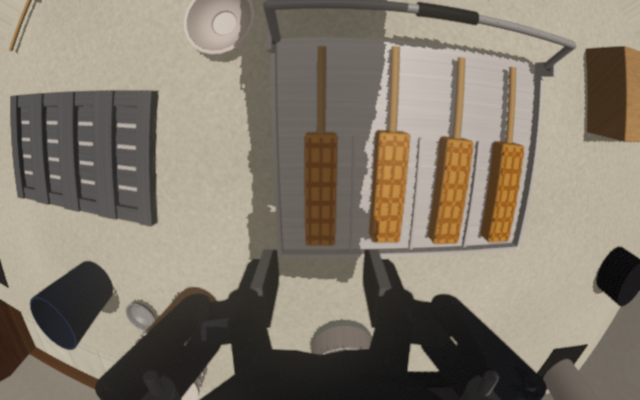

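```bash
python3 plan.py 0 3.6 0.40,0.170,0.16,-1.388
```

```text
pos [0.5729 0.1014 0.1603] [-1.5719  0.0055  0.1841] w 0.0448 t 34.92 F [0.6 0.1 1.5]
[[-1.05,0.01,0.66,0.0,0.105,0,0.0],[-1.11,0.01,0.55,0.0,0.105,0,0.0],[-1.16,0.01,0.43,0.0,0.105,0,0.0],[-1.2,0.01,0.3,0.0,0.105,0,0.0],[-1.23,0.01,0.17,0.0,0.105,0,0.0],[-1.24,0.01,0.05,0.001,0.105,0,0.0],[-1.24,0.0,-0.09,0.001,0.105,0,0.0],[-1.22,0.01,-0.21,0.0,0.105,0,0.0],[-1.19,0.0,-0.34,0.001,0.105,0,0.0],[-1.15,0.01,-0.46,0.001,0.105,0,0.0]]
[[-1.1,0.0,-0.58,0.0,0.104,0,0.0],[-1.03,0.0,-0.7,0.001,0.105,-0.001,0.0],[-0.95,0.0,-0.8,0.0,0.104,0,0.0],[-0.86,0.01,-0.89,0.001,0.105,-0.001,0.0],[-0.76,0.0,-0.98,0.0,0.104,0,0.0]]
```

>>> play_rows(
  targets=[
    [-0.6,0,0.4,0,0.06,0,0],
    [-1.1,0,0.55,0,0.105,0,0],
    [-1.15,0,0.45,0,0.105,0,0],
    [-1.2,0,0.3,0,0.105,0,0],
    [-1.25,0,0.15,0,0.105,0,0],
    [-1.25,0,0.05,0,0.105,0,0],
    [-1.25,0,-0.1,0,0.105,0,0],
    [-1.2,0,-0.2,0,0.105,0,0],
    [-1.2,0,-0.35,0,0.105,0,0],
    [-1.15,0,-0.45,0,0.105,0,0],
  ],
)

```text
t: 35.75
tool_pos: [0.4556, 0.1428, 0.1534]
ee_rot: [-1.582, 0.005, -0.867]
force: [0.1, -0.1, -1.1]
gripper_width: 0.0427
```

```bash
python3 plan.py 0 3.6 0.40,0.170,0.15,-1.388
```

```text
pos [0.4556 0.1428 0.1534] [-1.5815  0.0046 -0.8665] w 0.0427 t 35.75 F [ 0.1 -0.1 -1.1]
[[-1.13,0.08,-0.49,0.002,0.104,0,0.0],[-1.08,0.08,-0.61,0.002,0.104,0,0.0],[-1.01,0.07,-0.72,0.003,0.104,-0.001,0.0],[-0.92,0.07,-0.82,0.002,0.105,0,0.0],[-0.84,0.07,-0.91,0.003,0.104,-0.001,0.0]]
```

>>> play_rows(
  targets=[
    [-1.1,0,-0.5,0.002,0.104,0,0],
    [-1.05,0,-0.6,0.002,0.104,0,0],
    [-1.0,0,-0.7,0.002,0.104,0,0],
    [-0.9,0,-0.8,0.002,0.104,0,0],
    [-0.6,0,-0.6,0.002,0.07,0,0],
    [0,0,0,0,0,0,0],
    [0,0,0,0,0,0,0],
  ],
)

```text
t: 36.33
tool_pos: [0.3985, 0.1695, 0.1481]
ee_rot: [-1.58, 0.001, -1.381]
force: [0.4, -0.3, 0.3]
gripper_width: 0.0427
```

```bash
python3 - <<'E'
from waf import *
st,c=grab("wrist","w25")
st,c=grab("top","t25",3,(160,130,320,270))
p=np.array([.5215,.1925]);a=.185;R=np.array([[np.cos(a),np.sin(a)],[-np.sin(a),np.cos(a)]])
for b in blocks(c,(160,130,490,270)): print(np.round(R@(b[1]-p),4),"rel ang %.3f len %.3f %.3f"%(b[2]-a,b[3],b[4]))
E
python3 plan.py 0 2 0.3995,0.170,0.066,-1.388
```

```text
[ 0.0349 -0.1   ] rel ang -0.019 len 0.108 0.025
[0.0546 0.032 ] rel ang 0.012 len 0.068 0.027
[0.0512 0.0984] rel ang 0.028 len 0.075 0.025
[ 0.0338 -0.0335] rel ang -0.004 len 0.100 0.027
pos [0.3989 0.1693 0.1483] [-1.5798e+00  7.0000e-04 -1.3809e+00] w 0.0427 t 36.43 F [-0.1  1.3 -1.3]
[[-0.01,1.65,0.03,0.002,0.001,0,0.0],[-0.01,1.64,0.03,0.002,0.002,0,0.0],[-0.01,1.65,0.02,0.002,0.001,0,0.0],[-0.01,1.64,0.02,0.002,0.002,0,0.0],[-0.01,1.65,0.02,0.001,0.001,-0.001,0.0]]
```

View pics/w25.png

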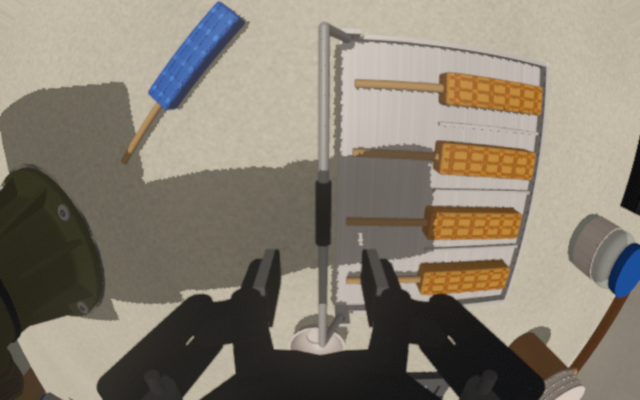

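View pics/t25.png

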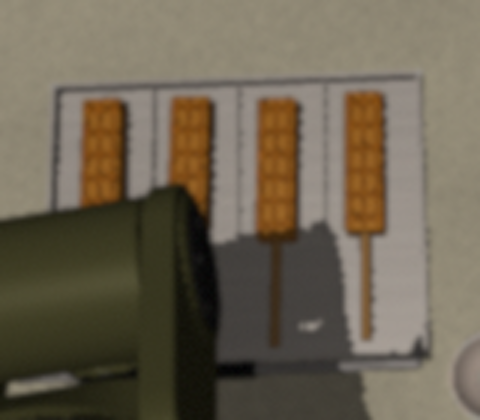

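>>> play_rows(
  targets=[
    [0,1.6,0,0.002,0.001,0,0],
    [0,1.6,0,0.002,0.001,0,0],
    [0,1.6,0,0.002,0.001,0,0],
    [0,1.6,0,0.002,0.001,0,0],
    [0,1.0,0,0,0,0,0],
    [0,0.3,0,0,0,0,0],
    [0,0,0,0,0,0,0],
  ],
)

```text
t: 37.02
tool_pos: [0.4021, 0.1676, 0.0676]
ee_rot: [-1.57, 0.001, -1.374]
force: [-0.5, 0.2, -0.5]
gripper_width: 0.0427
```

```bash
python3 plan.py 0 2 0.3995,0.170,0.066,-1.388; python3 -c "
from h import *;grab('wrist','w26')"
```

```text
pos [0.4021 0.1676 0.0676] [-1.5696e+00  6.0000e-04 -1.3743e+00] w 0.0427 t 37.02 F [-0.5  0.2 -0.5]
[[-0.29,0.16,-0.21,-0.001,0.014,-0.001,0.0]]
```

View pics/w26.png

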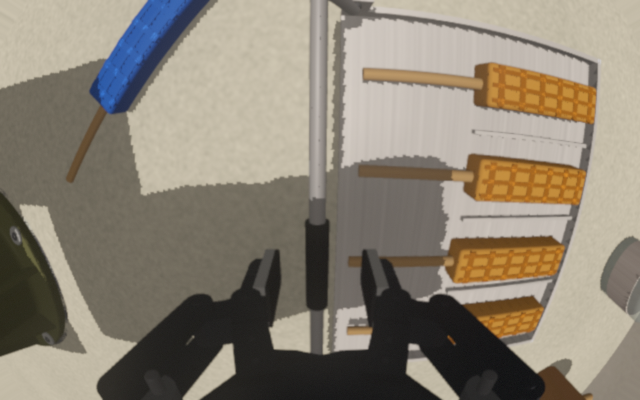

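>>> play_rows(
  targets=[
    [-0.1,0.1,-0.2,0,0.01,0,0],
    [0,0,0,0,0,0,-1],
    [0,0,0,0,0,0,-1],
    [0,0,0,0,0,0,-1],
    [0,0,0,0,0,0,-1],
  ],
  squeeze=25,
)

```text
t: 37.48
tool_pos: [0.401, 0.1684, 0.0689]
ee_rot: [-1.566, 0.001, -1.384]
force: [2.6, -0.3, -9.3]
gripper_width: 0.0106
```

```bash
python3 arc.py 2.0 0 12
```

```text
pos [0.401  0.1684 0.0689] [-1.5664e+00  1.0000e-03 -1.3844e+00] w 0.0106 t 37.48 F [ 2.6 -0.3 -9.3]
[[0.0,-0.25,0.71,-0.004,0.004,-0.001,-1],[0.0,-0.13,0.73,-0.0,-0.0,-0.0,-1],[0.0,-0.01,0.75,-0.0,-0.0,-0.0,-1],[0.0,0.11,0.74,-0.0,-0.0,-0.0,-1],[0.0,0.24,0.71,-0.0,-0.0,-0.0,-1],[-0.0,0.35,0.66,-0.0,-0.0,-0.0,-1],[-0.0,0.46,0.6,-0.0,-0.0,-0.0,-1],[-0.0,0.54,0.51,-0.0,-0.0,-0.0,-1],[-0.0,0.63,0.41,-0.0,-0.0,-0.0,-1],[-0.0,0.69,0.3,-0.0,-0.0,-0.0,-1],[-0.0,0.72,0.19,-0.0,-0.0,-0.0,-1],[-0.0,0.75,0.06,-0.0,-0.0,-0.0,-1]]
```

>>> play_rows(
  targets=[
    [0,-0.25,0.7,0,0.004,0,-1],
    [0,-0.1,0.75,0,0,0,-1],
    [0,0,0.75,0,0,0,-1],
    [0,0.1,0.75,0,0,0,-1],
    [0,0.25,0.7,0,0,0,-1],
    [0,0.35,0.65,0,0,0,-1],
  ],
)

```text
t: 37.98
tool_pos: [0.4413, 0.1761, 0.0667]
ee_rot: [-1.577, 0.0, -1.388]
force: [-6.2, -2.8, 0.9]
gripper_width: 0.0108
```

```bash
python3 - <<'E'
from h import *
s=bot.observe();p=s["tool_pos"]
d=(p[:2]-np.array([.401,.1684]))@[np.cos(.183),np.sin(.183)]
print(d,p[2]-.0689,"theta x",np.arccos(np.cos(2)+d/.045),"theta z sin",np.sin(2)+(p[2]-.0689)/.045)
E
python3 arc.py 1.0 0 6
```

```text
0.04097641293103835 -0.0021909097281293255 theta x 1.053605740028583 theta z sin 0.8606105439783633
pos [0.4413 0.1761 0.0667] [-1.5770e+00  4.0000e-04 -1.3877e+00] w 0.0108 t 37.98 F [-6.2 -2.8  0.9]
[[0.0,0.45,0.6,0.006,0.0,-0.0,-1],[0.0,0.55,0.51,0.0,0.0,-0.0,-1],[0.0,0.63,0.41,0.0,0.0,-0.0,-1],[0.0,0.68,0.3,0.0,0.0,-0.0,-1],[0.0,0.73,0.19,0.0,0.0,-0.0,-1],[0.0,0.74,0.06,0.0,0.0,-0.0,-1]]
```

>>> play_rows(
  targets=[
    [0,0.45,0.6,0.004,0,0,-1],
    [0,0.55,0.5,0,0,0,-1],
    [0,0.6,0.4,0,0,0,-1],
    [0,0.7,0.3,0,0,0,-1],
    [0,0.7,0.2,0,0,0,-1],
    [0,0.7,0.05,0,0,0,-1],
  ],
)

```text
t: 38.48
tool_pos: [0.4629, 0.1802, 0.0277]
ee_rot: [-1.575, 0.0, -1.388]
force: [-23.0, -5.4, 41.7]
gripper_width: 0.0108
```

```bash
python3 - <<'E'
from h import *
s=bot.observe();p=s["tool_pos"]
d=(p[:2]-np.array([.401,.1684]))@[np.cos(.183),np.sin(.183)]
print(d,p[2]-.0689,"theta z sin",np.sin(2)+(p[2]-.0689)/.045, "cos",np.cos(2)+d/.045,s["force"])
E
```

```text
0.0630602762824317 -0.04116867733691611 theta z sin -0.005562069550231863 cos 0.9851926363957844 [-22.97600331  -5.36467088  41.68932791]
```

>>> play_rows(
  targets=[
    [0,0,-0.1,0,0,0,-1],
    [0,0,0,0,0,0,-1],
    [0,0,0,0,0,0,-1],
  ],
)

```text
t: 38.73
tool_pos: [0.4628, 0.1802, 0.0266]
ee_rot: [-1.574, 0.0, -1.388]
force: [-9.2, -3.5, 16.6]
gripper_width: 0.0103
```

```bash
python3 -c "
from h import *
st,c=grab('scene','s27',4,(300,130,470,260))
print(st['force'],st['tool_pos'])"
```

```text
[-9.24055387 -3.53761383 16.59168125] [0.46277345 0.180175   0.02655942]
```

View pics/s27.png

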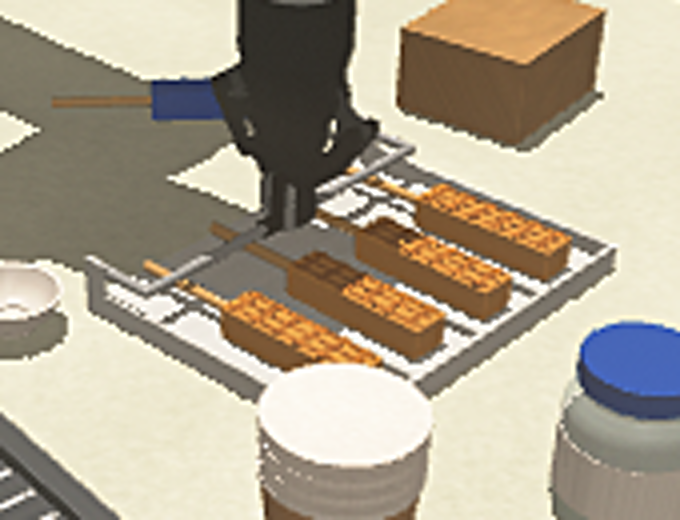

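Bail is down over the sticks. Release and rise.

>>> play_rows(
  targets=[
    [0,0,0,0,0,0,0],
    [0,0,0,0,0,0,0],
    [0,0,0,0,0,0,0],
    [0,-0.5,0,0,0,0,0],
    [0,-1.5,0,0,0,0,0],
    [0,-3,0,0,0,0,0],
    [0,-3,0,0,0,0,0],
    [0,-3,0,0,0,0,0],
    [0,-3,0,0,0,0,0],
    [0,-1,0,0,0,0,0],
  ],
)

```text
t: 39.62
tool_pos: [0.4629, 0.1798, 0.1804]
ee_rot: [-1.577, -0.0, -1.388]
force: [-0.3, -0.5, 1.0]
gripper_width: 0.0427
```

>>> play_rows(
  targets=[
    [2,-1,-3,0,0,0,0],
    [2,-1,-3,0,0,0,0],
    [3,-1,-3,0,0,0,0],
    [3,0,-1.5,0,0,0,0],
    [3,0,0,0,0,0,0],
    [3,0,0,0,0,0,0],
    [2,0,0,0,0,0,0],
    [1,0,0,0,0,0,0],
    [0,0,0,0,0,0,0],
    [0,0,0,0,0,0,0],
  ],
)

```text
t: 40.45
tool_pos: [0.3936, -0.0317, 0.2179]
ee_rot: [-1.563, -0.003, -1.386]
force: [0.4, 0.6, -0.1]
gripper_width: 0.0426
```

```bash
python3 - <<'E'
from waf import *
st,c=grab("top","t28",3,(160,130,420,270))
print(st["tool_pos"],st["force"])
p=np.array([.5215,.1925]);a=.185;R=np.array([[np.cos(a),np.sin(a)],[-np.sin(a),np.cos(a)]])
for b in blocks(c,(160,130,490,270)): print(np.round(R@(b[1]-p),4),"rel ang %.3f len %.3f %.3f"%(b[2]-a,b[3],b[4]))
grab("scene","s28",4,(300,130,470,260)); grab("scene","s28f")
E
```

```text
[ 0.39356982 -0.0317235   0.21792831] [ 0.35483998  0.60770938 -0.08868062]
[ 0.0361 -0.1   ] rel ang -0.019 len 0.105 0.025
[0.0363 0.034 ] rel ang 0.012 len 0.105 0.027
[0.0363 0.0991] rel ang 0.028 len 0.105 0.027
[ 0.0315 -0.0324] rel ang -0.003 len 0.105 0.025
```

View pics/s28.png

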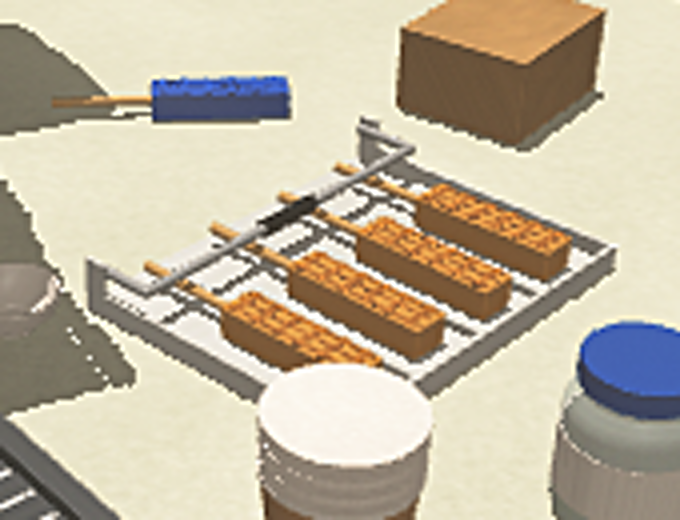

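View pics/t28.png

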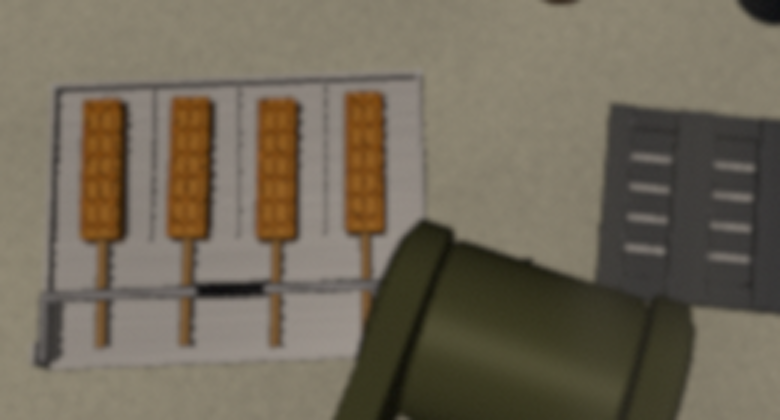

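View pics/s28f.png

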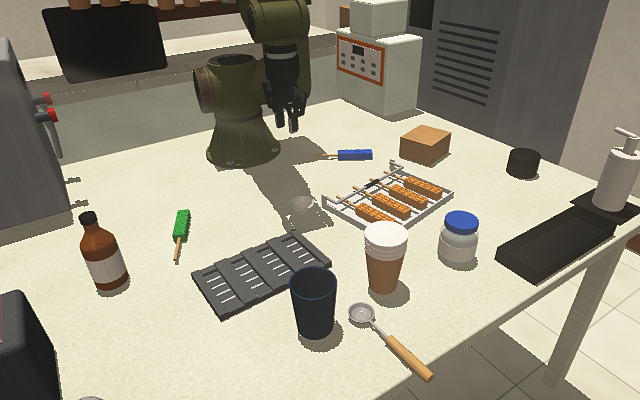

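```bash
python3 - <<'E'
from fit import *
st,c=grab("scene")
p=[.5215,.1925,.185]
for a in (-.15,0,.12,.25): print(a,proj(c,tray_pts(p,[[-.105+.045*np.cos(a),0,.032+.045*np.sin(a)],[-.105+.045*np.cos(a),-.135,.032+.045*np.sin(a)]])).round(1).tolist())
print(proj(c,tray_pts(p,[[.11,.143,.018],[-.11,.143,.018],[-.11,-.143,0]])).round(1).tolist())
def sl(im):
    r=im[165:200,350:385].astype(int).sum(2); m=np.argwhere(r<150); return m.mean(0)[::-1]+[350,165],len(m)
print("now",sl(c["img"]),"start",sl(cv2.imread("pics/scene0.png")))
t=bot.capture("top")
def st_(im):
    r=im[215:240,215:260].astype(int).sum(2); m=np.argwhere(r<150); return m.mean(0)[::-1]+[215,215],len(m)
print("top now",st_(t["img"]),"start",st_(cv2.imread("pics/top0.png")))
for a in (0,.12,.25): print(proj(t,tray_pts(p,[[-.105+.045*np.cos(a),0,.032+.045*np.sin(a)]])).round(1).tolist())
E
```

```text
-0.15 [[372.3, 186.1], [337.5, 205.2]]
0 [[372.5, 184.0], [337.7, 203.0]]
0.12 [[372.5, 182.3], [337.6, 201.2]]
0.25 [[372.3, 180.3], [337.2, 199.2]]
[[455.1, 191.5], [391.1, 165.2], [322.3, 207.2]]
now (array([371.17391304, 183.43478261]), 23) start (array([371.71875, 180.1875 ]), 32)
top now (array([235.56164384, 226.23287671]), 73) start (array([235.78651685, 225.85393258]), 89)
[[236.6, 226.7]]
[[236.1, 226.4]]
[[235.6, 226.4]]
```

```bash
python3 -c "
from rig import bot
print(bot.finish_job())"
```

```text
the job is handed in; nothing more can be done
None
```

I swung the bail open and laid all four waffle sticks in their own lanes. The two whose sticks pointed away from the bail end were turned half round. I then closed the bail over the sticks and handed the job in at about 40 s. No verdict was reported.

**Waffles:** in the last top view, the centres were at tray x of about 32–36 mm and y of about -100, -32, 34 and 99 mm. Each was within 0.03 rad of its lane, with its stick under the bail. I judged flatness from the pictures only.

**Bail:** the camera reading puts it at about 0–0.05 rad, and it had been pressed against its stop. It stood at about 0.25 rad at the start, so it is now lower than I found it.

**Other things:** in the last scene picture the cups, jar, tumbler and dish stand where they were. I compared them by eye and did not measure them. The gripper is clear and touching nothing.

**Disagreements:** two early readings of the tray's yaw differed by about 0.025 rad. I used a later, closer fit, and the placements agreed with it. On the first waffle I had to open and grasp again lower. I saw no slip in the grip and no waffle knocked aside.

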